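# Charge the ball mill and hold its cover down on the locating pin

## Task

Pour all six steel grinding balls from the orange cup into the bowl of the ball mill and stand the empty cup back upright on the bench. Then take the blue cover by its white grip, set it squarely over the bowl, sliding it about until the socket hidden under its orange dot drops over the brass locating pin, and press it all the way down against the springs of the bowl holder. Finish while still holding the cover pressed down, without letting go of it, and leave the other things on the bench alone.

Things in the scene. Friction and masses are not known exactly. Their poses are not given: they have to be found in the camera images.
- mill: Low grey base of the ball mill, fixed to the bench, 200 x 140 mm, 35 mm high; origin at the centre of its underside, right under the bowl's axis; x axis towards the locating pin, z up. A lower black control panel (28 mm high, 110 mm wide) sticks out at its -x end to 160 mm from the origin.
- holder (a joint): Sprung bowl holder (steel bowl, black ear and brass pin in one piece) on the mill base: 0 = fully up, 0.008 m = fully down on its stop. It takes about 4 N beyond the cover's weight to start it and about 14 N to hold it on its stop (1.2 N per mm); it comes up again when let go.
- bowl_rim (a point): Centre of the bowl's mouth, at rim height (97 mm above the bench when the holder is up). Steel bowl, outer diameter 88 mm, inner 76 mm at the mouth, 45 mm deep inside. The pin's ear, 44 mm wide, reaches out to 78 mm from the bowl's axis, its top level with the rim. Moves with the holder; axes as the mill's.
- bowl_floor (a point): Centre of the bowl's inner floor, 45 mm below the rim; axes as the mill's.
- pin_tip (a point): Tip of the brass locating pin, which stands upright on the black ear beside the bowl, 60 mm along the mill's +x from the bowl's axis. Diameter 8 mm, tapering over its last 2.5 mm to 4.4 mm, 10 mm tall above the rim plane. The cover hides it.
- cover: Blue cover plate, 150 x 96 mm, 15 mm thick, about 0.3 kg, lying flat on the bench at the start, right side up; origin at the centre of its underside, x along its length towards the socket, z up. White grip bar in the middle of its top, 60 mm long along x, 22 mm wide, rising from 15 to 49 mm above the underside. On the bowl its underside rests on the rim and ear.
- socket (a point): Mouth of the blind round socket in the cover's underside, 60 mm along the cover's +x from its origin; diameter 11 mm, 12 mm deep. An orange dot on top marks it.
- cover_grip (a point): Centre of the white grip bar, 38 mm above the cover's underside.
- cup: Orange plastic cup holding the six balls, open top, 70 mm high, outer diameter 50 mm at the foot widening to 64 mm at the rim, wall 3 mm, 50 g without the balls, bottom-heavy with them (it can swing back in a weak grip); takes a firm grip of 40 N; origin at the centre of its underside, z up.
- ball0_center (a point): Steel grinding ball, 14 mm diameter, 11.5 g, in the cup at the start; this point is its centre.
- ball1_center (a point): Steel grinding ball, 14 mm diameter, 11.5 g, in the cup at the start; this point is its centre.
- ball2_center (a point): Steel grinding ball, 14 mm diameter, 11.5 g, in the cup at the start; this point is its centre.
- ball3_center (a point): Steel grinding ball, 14 mm diameter, 11.5 g, in the cup at the start; this point is its centre.
- ball4_center (a point): Steel grinding ball, 14 mm diameter, 11.5 g, in the cup at the start; this point is its centre.
- ball5_center (a point): Steel grinding ball, 14 mm diameter, 11.5 g, in the cup at the start; this point is its centre.
- reagent: Bystander: amber bottle with blue cap, 60 mm diameter, 130 mm high; origin at the centre of its underside.
- powder_jar: Bystander: white jar, 60 mm diameter, 70 mm high; origin at the centre of its underside.
- spoon: Bystander: steel lab spoon with a black handle, 170 mm long, lying on the bench; origin in its middle.
- marker: Bystander: green marker pen, 120 mm long, 14 mm thick, lying on the bench; origin in its middle.

How it is judged (in metres and radians):
On the way:
1. all six balls are in the mill's bowl, poured before the cover is on it (horizontal distance between each of ball0_center, ball1_center, ball2_center, ball3_center, ball4_center, ball5_center and bowl_floor below 0.038 m and z of ball0_center in the frame of bowl_floor between 0 and 0.044 m and z of ball1_center in the frame of bowl_floor between 0 and 0.044 m and z of ball2_center in the frame of bowl_floor between 0 and 0.044 m and z of ball3_center in the frame of bowl_floor between 0 and 0.044 m and z of ball4_center in the frame of bowl_floor between 0 and 0.044 m and z of ball5_center in the frame of bowl_floor between 0 and 0.044 m and horizontal distance between cover and bowl_rim above 0.1 m), for 0.2 s.
At the end, for the whole second after the job is handed in: Balls in the bowl; cup upright on the bench (6 deg), at rest; cover flat on the rim (3 mm, 3.4 deg), socket on the pin (3.5 mm), centre within 8 mm of the bowl axis; fingers still hold the cover and keep the holder pressed at least 6 of its 8 mm down (horizontal distance between each of ball0_center, ball1_center, ball2_center, ball3_center, ball4_center, ball5_center and bowl_floor below 0.038 m and z of ball0_center in the frame of bowl_floor between 0 and 0.044 m and z of ball1_center in the frame of bowl_floor between 0 and 0.044 m and z of ball2_center in the frame of bowl_floor between 0 and 0.044 m and z of ball3_center in the frame of bowl_floor between 0 and 0.044 m and z of ball4_center in the frame of bowl_floor between 0 and 0.044 m and z of ball5_center in the frame of bowl_floor between 0 and 0.044 m and horizontal distance between socket and pin_tip below 0.0035 m and horizontal distance between cover and bowl_rim below 0.008 m and z of cover in the frame of bowl_rim between -0.003 and 0.003 m and angle between cover's own z axis and vertical below 0.06 rad and value of joint holder above 0.006 m and contact force between the fingers and cover above 1.5 N and contact force between cup and cover below 0.1 N and angle between cup's own z axis and vertical below 0.1 rad and height (world z) of cup between -0.004 and 0.006 m and linear speed of cup below 0.02 m/s); the arm keeps its last pose, push and grip.
It fails at once if a bystander (bottle, jar, spoon or marker) is pushed more than 30 mm or tipped over (distance of any of reagent, powder_jar, spoon, marker from where it was at the start of the episode above 0.03 m or angle between any of reagent, powder_jar's own z axis and vertical above 0.5 rad).
It also fails if it takes over 64 s, if anything falls off the work surface, if the arm or the gripper's body presses on something with over 40 N, if the wrist force passes 120 N, or if a joint passes its speed limit or range.

## Robot

A 7-joint arm with a two-finger parallel gripper is mounted at the origin on the work surface. World frame = base frame: x ahead of the robot, y to its left, z up, the work surface at z = 0. Lengths are in mm, angles in degrees, forces in N, time in s.
With the tool pointing down it reaches from about 425 to 950 mm from the base axis. Payload 16.7 kg.
Tool frame: the origin (TCP) lies midway between the tips of the shut fingers; the grasp point (between the pads) lies ctrl.tcp_to_grasp behind it (ctrl.tcp_to_grasp is the distance from the TCP to the grasp point, in mm); y points along the fingers, z is the direction in which the jaws open and shut, and the axes are right-handed (so a half turn about y gives the same grasp; the last joint's range is limited). The gripper opens to 94 mm and grips with 3 to 60 N. Pads are 16 mm wide; open, the fingers measure 119 mm over their backs; the gripper's body (75 mm by 177 mm) begins 78 mm behind the grasp point.
Start: joints at [63.57, 24.414, 4.234, 92.017, -1.954, 63.644, -3.845], TCP at [207.04, -642.423, 183.167] pointing down, gripper open.
Joint ranges: [-163.25, 163.25], [-28.42, 122.38], [-70.27, 78.77], [12.13, 141.07], [-58.53, 238.53], [9.26, 117.41], [-156.51, 156.51]. Speed limits (degrees/s): [108.29, 108.29, 136.94, 136.94, 172.46, 172.46, 172.46].

## Interface

Orientations are given as a 3x3 rotation matrix whose columns are the frame's x, y, z axes.
In Python, from rig import ctrl gives the robot as it stands. The module is installed in compiled form; this text tells all that it offers.
- The arm moves only by the tool arm_command, never from a script. Its argument "series" is one flat list of numbers, 7 for each row, row after row: the shift along the tool's x, y, z in m, then the turn, a rotation vector about the tool's x, y, z in rad, then the finger opening in m, from 0 to 0.094. A call has 1 to 20 rows; each row shifts and turns the pose as measured when the row begins, along the tool's axes as they then stand; what a row does not reach is not made up. A row lasts 1/8 s, in which the tool goes at most 62.5 mm and 10.7 degrees, less where a joint would pass 70% of its speed; a pose out of reach is approached as far as the arm can. A call with a gripper value outside its range is refused whole. The fingers move at their own pace and stop on an object; "newtons" is the grip in N (left out, the last holds). Time passes only in rows, so rows that do not move let the fingers close. It gives the time, the measured TCP pose, the force and the opening at its end, in the units of the state.
- ctrl.observe(): the state, without advancing time (a new reading comes with each control period).
- ctrl.grab_frame(name): name is "scene" or "top" or "wrist"; returns (picture, depth): 420x560x3 uint8, red, green, blue; 420x560 float32, mm along the optical axis (not along the pixel's ray), 0 where there is no reading.
- ctrl.get_calibration(name): a dict with "camera_matrix" (3x3 intrinsics, pixels), "R" (3x3) and "t" (3): a world point X has camera coordinates R X + t. Camera axes: x right, y down, z forward; pixel columns grow to the right and rows downward; lengths in mm; the calibration is good to about 2 mm. A picture is of the moment at which its call begins: read the wrist's pose just before it. get_calibration takes no time and is no camera call; for the wrist camera it gives the pose at the moment of the call.
- ctrl.hand_in(): hands the job in, once; it reports no verdict.
The state is a dict: "clock": time; "joint_positions": joint angles; "joint_vel": joint speeds; "joint_torque": joint torques, N m; "eef_pos": TCP position; "eef_rot": TCP orientation; "force": force on the tool from outside, world axes, zero at the start; "wrist_torque": the same for the moment, N m; "gripper_width": finger opening in mm.
Only numpy, scipy, OpenCV 4.12 (cv2) and the standard library are available. Lean on these libraries where they do the work, as an engineer would, in place of code of your own. Each camera call takes 0.05 s, during which the arm holds its last target.

## Working session

There is one attempt and no reset: what is moved stays moved. The work goes in short steps, Python scripts to look and compute and a tool call to move; the robot and the scene stay as the last step left them, time stands still between calls to the robot, and variables do not carry over. Pictures are saved under pics/ and viewed, and the job is handed in when it is done.

Besides the shell and the picture viewer there is one more tool, called after ">>>" as name(argument=value, ...) on one line, values as JSON. arm_command: Moves the arm, as the interface text tells. Its arguments: {"type":"object","properties":{"series":{"type":"array","items":{"type":"number"}},"newtons":{"type":"number"}},"required":["series"]}

```bash
mkdir -p pics; ls
python3 - <<'E'
from rig import ctrl
import cv2,numpy as np
np.set_printoptions(precision=3,suppress=True)
s=ctrl.observe();print(s,ctrl.tcp_to_grasp)
for n in("scene","top","wrist"):
    c=ctrl.get_calibration(n);print(n,c)
    p,d=ctrl.grab_frame(n);cv2.imwrite(f"pics/{n}0.png",p[...,::-1]);np.save(f"pics/{n}0.npy",d)
E
```

```text
pics
{'clock': 0.0, 'joint_positions': array([63.569, 24.451,  4.231, 92.052, -1.955, 63.645, -3.847]), 'joint_vel': array([ 0.087,  0.013,  0.011, -0.041, -0.072,  0.072,  0.099]), 'joint_torque': array([  0.   , -93.584,   3.667, -45.419,  -0.049,   0.02 ,   0.   ]), 'eef_pos': array([ 206.902, -642.003,  182.458]), 'eef_rot': array([[-0.952, -0.   ,  0.307],
       [-0.307,  0.001, -0.952],
       [ 0.   , -1.   , -0.001]]), 'force': array([-0.288, -0.199,  0.702]), 'wrist_torque': array([-0.039, -0.064, -0.021]), 'gripper_width': 93.99212647685648} 18.8
scene {'camera_matrix': array([[396.169,   0.   , 274.399],
       [  0.   , 396.169, 212.73 ],
       [  0.   ,   0.   ,   1.   ]]), 'R': array([[ 0.467,  0.884, -0.006],
       [ 0.525, -0.282, -0.803],
       [-0.712,  0.371, -0.596]]), 't': array([-264.547, -266.886, 1454.955])}
top {'camera_matrix': array([[500.642,   0.   , 273.088],
       [  0.   , 500.642, 210.037],
       [  0.   ,   0.   ,   1.   ]]), 'R': array([[-0.003, -1.   , -0.015],
       [-0.983,  0.006, -0.181],
       [ 0.181,  0.014, -0.983]]), 't': array([ -11.015,  593.285, 1038.77 ])}
wrist {'camera_matrix': array([[350.926,   0.   , 280.452],
       [  0.   , 350.926, 205.299],
       [  0.   ,   0.   ,   1.   ]]), 'R': array([[ 0.307, -0.952, -0.   ],
       [-0.923, -0.298,  0.243],
       [-0.231, -0.074, -0.97 ]]), 't': array([-674.443,  -26.144,  388.919])}
```

View pics/scene0.png

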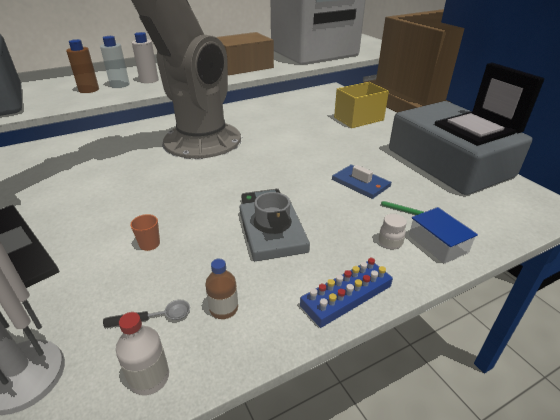

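View pics/top0.png

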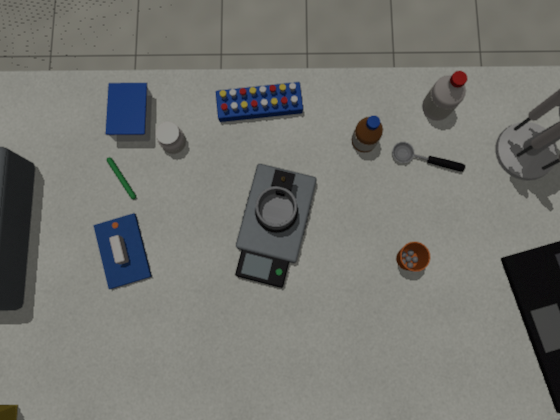

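The top view shows the cup near (413,257), the bowl at (276,208) with its pin at the upper end near (284,182), and the cover at (123,250) with its dot at (115,225). I'll enlarge these areas.

```bash
cat > h.py <<'E'
import numpy as np,cv2
from rig import ctrl
np.set_printoptions(precision=3,suppress=True)
def rayz(c,u,v,z):
    K=np.array(c["camera_matrix"]);R=np.array(c["R"]);t=np.array(c["t"])
    o=-R.T@t; d=R.T@np.linalg.inv(K)@[u,v,1]
    return o+d*(z-o[2])/d[2]
def dep(c,u,v,Z):
    K=np.array(c["camera_matrix"]);R=np.array(c["R"]);t=np.array(c["t"])
    return R.T@(np.linalg.inv(K)@[u,v,1]*Z-t)
def proj(c,X):
    p=np.array(c["camera_matrix"])@(np.array(c["R"])@X+c["t"]);return p[:2]/p[2]
def cloud(c,d):
    K=np.array(c["camera_matrix"]);R=np.array(c["R"]);t=np.array(c["t"])
    v,u=np.indices(d.shape);P=np.stack([(u-K[0,2])/K[0,0]*d,(v-K[1,2])/K[1,1]*d,d],-1)-t
    return P@R
E
python3 - <<'E'
from h import *
p=cv2.imread("pics/top0.png")
a=[cv2.resize(p[y:y+90,x:x+90],(400,400),interpolation=cv2.INTER_CUBIC) for x,y in((80,205),(232,160))]
cv2.imwrite("pics/c1.png",np.hstack(a))
c=ctrl.get_calibration("top");P=cloud(c,np.load("pics/top0.npy"))
hsv=cv2.cvtColor(p,cv2.COLOR_BGR2HSV)
for u,v in((413,257),(123,270),(300,290),(276,208)):print(u,v,P[v,u])
# cover blue top z>10
m=(hsv[...,0]>100)&(hsv[...,0]<130)&(hsv[...,1]>90);m[:,:85]=0;m[:,160:]=0;m[:205]=0;m[300:]=0
m2=m.astype(np.uint8)
pts=np.argwhere(m)[:,::-1];W=np.array([rayz(c,u,v,15) for u,v in pts])
print("cover z",np.median(P[m],0)); print(cv2.minAreaRect(W[:,:2].astype(np.float32)))
# cup rim
m=(P[...,2]>62)&(P[...,2]<80);m[:,:385]=0;m[:,445:]=0;m[:230]=0;m[290:]=0
print("cup",m.sum(),cv2.minEnclosingCircle(P[m][:,:2].astype(np.float32)))
m=(P[...,2]>90)&(P[...,2]<104);m[:,:232]=0;m[:,330:]=0;m[:150]=0;m[300:]=0
print("bowl",m.sum(),cv2.minAreaRect(P[m][:,:2].astype(np.float32)),P[m].min(0),P[m].max(0))
m=(P[...,2]>30)&(P[...,2]<40);m[:,:232]=0;m[:,330:]=0;m[:150]=0;m[300:]=0
print("base",m.sum(),cv2.minAreaRect(P[m][:,:2].astype(np.float32)))
E
```

```text
413 257 [ 493.079 -323.429   12.257]
123 270 [466.922 321.41   13.983]
300 290 [421.938 -72.331  -1.913]
276 208 [598.004 -20.087  52.641]
cover z [505.246 320.677  13.391]
((510.7875671386719, 326.09124755859375), (149.97413635253906, 96.72496032714844), 16.678373336791992)
cup 173 ((489.4302673339844, -313.3910217285156), 31.871431350708008)
bowl 696 ((610.2793579101562, -25.205093383789062), (86.56950378417969, 121.55701446533203), 75.49703216552734) [549.813 -64.683  90.028] [672.766  21.837 103.354]
base 3507 ((565.2938842773438, -13.855064392089844), (139.3451385498047, 255.88499450683594), 75.57239532470703)
```

View pics/c1.png

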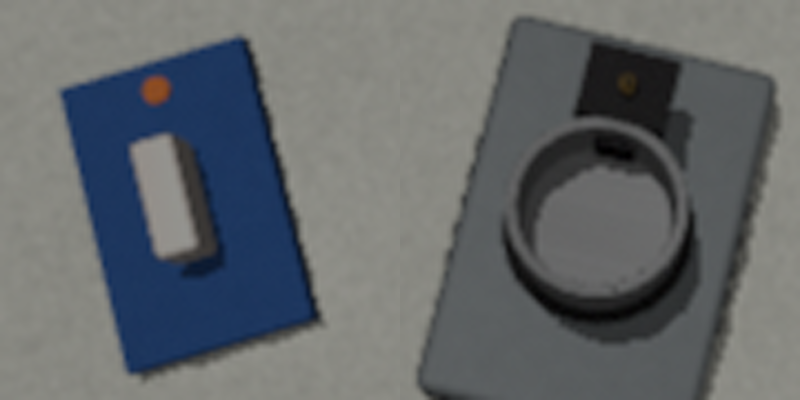

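>>> arm_command(series=[0,0,0,0.17,0,0,0.094,0,0,0,0.17,0,0,0.094,0,0,0,0.17,0,0,0.094,0,0,0,0.17,0,0,0.094,0,0,0,0.17,0,0,0.094,0,0,0,0.17,0,0,0.094,0,0,0,0.17,0,0,0.094])

```text
clock: 1.02
eef_pos: [153.5, -666.2, 180.6]
eef_rot: [[-0.972, 0.05, 0.23], [-0.208, -0.644, -0.736], [0.111, -0.763, 0.637]]
force: [-0.5, -0.3, 0.3]
gripper_width: 94.3
```

Run:
```python
from h import *
s=ctrl.observe();print(s)
c=ctrl.get_calibration("top")
print("bowl",rayz(c,276.6,207.7,97),"pin",rayz(c,282.9,178.5,107),"dot",rayz(c,115,225,15))
```

```text
{'clock': 1.025, 'joint_positions': array([ 63.735,   9.312,   0.011, 126.665,  67.594,  15.041, -73.944]), 'joint_vel': array([ -15.99 ,   -0.207,   15.775,   13.816,  118.299,   -0.214,
       -119.855]), 'joint_torque': array([  3.823, -58.351,  -1.772, -40.645,  -5.923,  -0.795,   6.92 ]), 'eef_pos': array([ 153.543, -666.242,  180.625]), 'eef_rot': array([[-0.972,  0.05 ,  0.23 ],
       [-0.208, -0.644, -0.736],
       [ 0.111, -0.763,  0.637]]), 'force': array([-0.473, -0.286,  0.349]), 'wrist_torque': array([ 0.595,  0.01 , -0.046]), 'gripper_width': 94.3154350260545}
bowl [590.267 -21.737  97.   ] pin [650.686 -35.316 107.   ] dot [568.19  344.474  15.   ]
```

Run:
```python
from h import *
import itertools
from scipy.spatial.transform import Rotation as Ro
Q=np.array([[63.569,24.451,4.231,92.052,-1.955,63.645,-3.847],[63.735,9.312,.011,126.665,67.594,15.041,-73.944]])
E=[np.array([[-.952,0,.307],[-.307,.001,-.952],[0,-1,-.001]]),np.array([[-.972,.05,.23],[-.208,-.644,-.736],[.111,-.763,.637]])]
best=[]
for s in itertools.product([1,-1],repeat=7):
    if s[1]<0: continue
    A=[Ro.from_euler("ZYZYZYZ",np.array(s)*q,degrees=True).as_matrix() for q in Q]
    # E=Rz(c) A T : A0 T..., scan c
    for c in np.arange(-180,180,2.):
        C=Ro.from_euler("z",c,degrees=True).as_matrix()
        T=[ (C@a).T@e for a,e in zip(A,E)]
        best.append((np.linalg.norm(T[0]-T[1]),s,c,T[0]))
best.sort(key=lambda b:b[0])
for b in best[:6]:print(b[0],b[1],b[2],b[3].round(2).tolist())
```

```text
Traceback (most recent call last):
  File "scipy/spatial/transform/_rotation.pyx", line 1413, in scipy.spatial.transform._rotation.Rotation.from_euler
ValueError: Expected axis specification to be a non-empty string of upto 3 characters, got ZYZYZYZ
```

Run:
```python
from h import *
import itertools
from scipy.spatial.transform import Rotation as Ro
Q=np.array([[63.569,24.451,4.231,92.052,-1.955,63.645,-3.847],[63.735,9.312,.011,126.665,67.594,15.041,-73.944]])
E=[np.array([[-.952,0,.307],[-.307,.001,-.952],[0,-1,-.001]]),np.array([[-.972,.05,.23],[-.208,-.644,-.736],[.111,-.763,.637]])]
def ch(q):
    R=np.eye(3)
    for a,x in zip("zyzyzyz",q): R=R@Ro.from_euler(a,x,degrees=True).as_matrix()
    return R
best=[]
for s in itertools.product([1,-1],repeat=7):
    if s[1]<0: continue
    A=[ch(np.array(s)*q) for q in Q]
    for c in np.arange(-180,180,2.):
        C=Ro.from_euler("z",c,degrees=True).as_matrix()
        T=[ (C@a).T@e for a,e in zip(A,E)]
        best.append((np.linalg.norm(T[0]-T[1]),s,c,T[0]))
best.sort(key=lambda b:b[0])
for b in best[:8]:print(b[0],b[1],b[2],b[3].round(2).tolist())
```

```text
0.0009582690893224155 (-1, 1, -1, 1, -1, 1, -1) 0.0 [[-0.0, -0.0, -1.0], [-1.0, 0.0, 0.0], [0.0, 1.0, -0.0]]
0.014209505764798283 (1, 1, -1, 1, -1, 1, -1) -128.0 [[-0.02, -0.0, -1.0], [-1.0, 0.0, 0.02], [0.0, 1.0, -0.0]]
0.02367143181617383 (1, 1, -1, 1, -1, 1, -1) -126.0 [[0.02, -0.0, -1.0], [-1.0, 0.0, -0.02], [0.0, 1.0, -0.0]]
0.033950063225806994 (-1, 1, -1, 1, -1, 1, -1) -2.0 [[-0.04, -0.0, -1.0], [-1.0, 0.0, 0.04], [0.0, 1.0, -0.0]]
0.034139377417284636 (-1, 1, -1, 1, -1, 1, -1) 2.0 [[0.03, -0.0, -1.0], [-1.0, 0.0, -0.03], [0.0, 1.0, -0.0]]
0.04647047448538504 (1, 1, -1, 1, -1, 1, -1) -130.0 [[-0.05, -0.0, -1.0], [-1.0, 0.0, 0.05], [0.0, 1.0, -0.0]]
0.05687013992598101 (1, 1, -1, 1, -1, 1, -1) -124.0 [[0.05, -0.0, -1.0], [-1.0, 0.0, -0.05], [0.0, 1.0, -0.0]]
0.06796057033019975 (-1, 1, -1, 1, -1, 1, -1) -4.0 [[-0.07, -0.0, -1.0], [-1.0, 0.0, 0.07], [-0.0, 1.0, -0.0]]
```

```bash
cat >> h.py <<'E'
from scipy.spatial.transform import Rotation as Ro
def Rt(az,phi,roll=0):
    a,f=np.radians(az),np.radians(phi)
    r=np.array([np.cos(a),np.sin(a),0]);t=np.array([-np.sin(a),np.cos(a),0])
    y=np.cos(f)*r-np.sin(f)*np.array([0,0,1]);R=np.c_[np.cross(y,t),y,t]
    return R@Ro.from_euler("y",roll,degrees=True).as_matrix()
def plan(Rg,grasp,N,w):
    "rows from now to grasp-point target"
    s=ctrl.observe();R0=s["eef_rot"];p0=s["eef_pos"]
    pg=np.array(grasp)+ctrl.tcp_to_grasp*Rg[:,1]
    rv=Ro.from_matrix(R0.T@Rg).as_rotvec()
    print("tot deg",np.degrees(np.linalg.norm(rv)),"mm",np.linalg.norm(pg-p0))
    o=[]
    for k in range(N):
        Rk=R0@Ro.from_rotvec(rv*k/N).as_matrix()
        o+=[*(Rk.T@((pg-p0)/N/1000)).round(4),*(rv/N).round(3),w]
    print(", ".join(f"{x:g}" for x in o))
def st():
    s=ctrl.observe();g=s["eef_pos"]-ctrl.tcp_to_grasp*s["eef_rot"][:,1]
    print("t",s["clock"],"tcp",s["eef_pos"],"grasp",g,"F",s["force"],"w",s["gripper_width"],"q",s["joint_positions"]);print(s["eef_rot"])
E
python3 - <<'E'
from h import *
plan(Rt(-32.6,25),[489.4,-313.4,165],16,.094)
E
```

```text
tot deg 120.62168803038463 mm 491.23058123476784
-0.0259, -0.0116, -0.0117, 0.06, -0.117, 0.012, 0.094, -0.0272, -0.0119, -0.0079, 0.06, -0.117, 0.012, 0.094, -0.028, -0.0119, -0.004, 0.06, -0.117, 0.012, 0.094, -0.0284, -0.0117, 0, 0.06, -0.117, 0.012, 0.094, -0.0283, -0.0112, 0.004, 0.06, -0.117, 0.012, 0.094, -0.0277, -0.0105, 0.0079, 0.06, -0.117, 0.012, 0.094, -0.0267, -0.0096, 0.0117, 0.06, -0.117, 0.012, 0.094, -0.0253, -0.0084, 0.0153, 0.06, -0.117, 0.012, 0.094, -0.0234, -0.0071, 0.0186, 0.06, -0.117, 0.012, 0.094, -0.0211, -0.0057, 0.0216, 0.06, -0.117, 0.012, 0.094, -0.0185, -0.004, 0.0242, 0.06, -0.117, 0.012, 0.094, -0.0156, -0.0023, 0.0264, 0.06, -0.117, 0.012, 0.094, -0.0124, -0.0005, 0.0281, 0.06, -0.117, 0.012, 0.094, -0.0091, 0.0013, 0.0293, 0.06, -0.117, 0.012, 0.094, -0.0056, 0.0032, 0.03, 0.06, -0.117, 0.012, 0.094, -0.002, 0.005, 0.0302, 0.06, -0.117, 0.012, 0.094
```

>>> arm_command(series=[-0.026,-0.012,-0.012,0.06,-0.117,0.012,0.094,-0.027,-0.012,-0.008,0.06,-0.117,0.012,0.094,-0.028,-0.012,-0.004,0.06,-0.117,0.012,0.094,-0.028,-0.012,0,0.06,-0.117,0.012,0.094,-0.028,-0.011,0.004,0.06,-0.117,0.012,0.094,-0.028,-0.01,0.008,0.06,-0.117,0.012,0.094,-0.027,-0.01,0.012,0.06,-0.117,0.012,0.094,-0.025,-0.008,0.015,0.06,-0.117,0.012,0.094])

```text
clock: 2.02
eef_pos: [265.0, -565.8, 154.6]
eef_rot: [[-0.651, 0.219, 0.727], [-0.578, -0.764, -0.288], [0.492, -0.607, 0.624]]
force: [0.4, -0.1, -1.1]
gripper_width: 93.9
```

Run:
```python
from h import *
st();plan(Rt(-32.6,25),[489.4,-313.4,165],14,.094)
```

```text
t 2.025 tcp [ 265.026 -565.835  154.637] grasp [ 260.915 -551.476  166.054] F [ 0.369 -0.148 -1.073] w 93.86105923405361 q [  93.865   15.858  -52.526  140.775  122.473   39.636 -100.747]
[[-0.651  0.219  0.727]
 [-0.578 -0.764 -0.288]
 [ 0.492 -0.607  0.624]]
tot deg 81.62525230172864 mm 340.8375295135792
-0.0211, -0.0096, 0.0075, 0.049, -0.089, 0.006, 0.094, -0.0203, -0.0091, 0.0098, 0.049, -0.089, 0.006, 0.094, -0.0194, -0.0084, 0.012, 0.049, -0.089, 0.006, 0.094, -0.0183, -0.0077, 0.0141, 0.049, -0.089, 0.006, 0.094, -0.017, -0.0068, 0.016, 0.049, -0.089, 0.006, 0.094, -0.0156, -0.0059, 0.0178, 0.049, -0.089, 0.006, 0.094, -0.014, -0.0049, 0.0193, 0.049, -0.089, 0.006, 0.094, -0.0122, -0.0038, 0.0207, 0.049, -0.089, 0.006, 0.094, -0.0103, -0.0027, 0.0219, 0.049, -0.089, 0.006, 0.094, -0.0084, -0.0015, 0.0228, 0.049, -0.089, 0.006, 0.094, -0.0063, -0.0003, 0.0235, 0.049, -0.089, 0.006, 0.094, -0.0042, 0.0009, 0.024, 0.049, -0.089, 0.006, 0.094, -0.002, 0.0021, 0.0242, 0.049, -0.089, 0.006, 0.094, 0.0001, 0.0033, 0.0241, 0.049, -0.089, 0.006, 0.094
```

```bash
cat > kin.py <<'E'
from h import *
SG=np.array([-1,1,-1,1,-1,1,-1])
T=np.array([[0,0,-1.],[-1,0,0],[0,1,0]])
def chain(q):
    R=np.eye(3);o=[]
    for a,x in zip("zyzyzyz",SG*np.array(q)): R=R@Ro.from_euler(a,x,degrees=True).as_matrix();o.append(R)
    return o
def cols(q):
    o=chain(q)
    return np.c_[[0,0,1],o[2][:,2],o[2][:,0],o[3][:,0],o[4][:,2],o[4][:,0],o[5][:,0],o[6][:,2]]
D=[([63.569,24.451,4.231,92.052,-1.955,63.645,-3.847],[206.902,-642.003,182.458]),
([63.735,9.312,.011,126.665,67.594,15.041,-73.944],[153.543,-666.242,180.625]),
([93.865,15.858,-52.526,140.775,122.473,39.636,-100.747],[265.026,-565.835,154.637])]
def fit(use=range(8),v=True):
    A=np.vstack([cols(q) for q,_ in D])[:,list(use)];b=np.hstack([p for _,p in D])
    x,_,rk,sv=np.linalg.lstsq(A,b,rcond=None)
    X=np.zeros(8);X[list(use)]=x
    if v: print(use,X.round(1),"res",(A@x-b).round(1),sv.round(2))
    return X
E
python3 - <<'E'
from kin import *
fit();fit([0,1,4,7]);fit([0,1,4,6,7]);fit([0,1,2,3,4,7])
E
```

```text
range(0, 8) [ 862.5  486.7 -311.8  124.9  825.8  131.7 -129.3  657.5] res [52.2 23.5 -3.1 -3.8 -8.2  4.3  1.   7.6 -1.2] [3.38 2.73 2.12 0.56 0.43 0.25 0.21 0.06]
[0, 1, 4, 7] [193.7 633.1   0.    0.  452.7   0.    0.  405.6] res [ 59.5  31.2 -19.6  51.3  30.9   2.8  33.9  -3.5  16.8] [3.07 1.35 0.84 0.19]
[0, 1, 4, 6, 7] [193.8 624.5   0.    0.  541.4   0.   70.  335.6] res [ 61.4  25.5   3.3   4.6  22.2 -20.9  26.9  -8.2  17.6] [3.11 1.91 1.22 0.4  0.19]
[0, 1, 2, 3, 4, 7] [ 546.   620.3 -174.2  115.5  695.5    0.     0.   583.3] res [ 55.9  27.8   3.8  21.2  -4.4 -19.8  -5.1   5.7  16. ] [3.29 2.48 0.86 0.44 0.27 0.11]
```

Run:
```python
from kin import *
for q5 in(-58,0,60,90,120,180,230):
    q=[40,20,0,100,q5,60,0];M=chain(q)[-1]@T;y=M[:,1]
    print(q5,"az",np.degrees(np.arctan2(y[1],y[0])),"phi",-np.degrees(np.arcsin(y[2])))
c=ctrl.get_calibration("top");P=cloud(c,np.load("pics/top0.npy"))
for v in range(240,400,20):print(v,P[v,480:560:10,:].round(0).tolist()[::2])
```

```text
-58 az 34.50904603849413 phi 40.34882427991873
0 az -34.73608109965095 phi 90.0
60 az -113.89788624801398 phi 38.68218745348946
90 az -103.434948822922 phi 14.477512185929937
120 az -89.10660535086909 phi -7.180755781458267
180 az -40.00000000000001 phi -29.999999999999996
230 az 3.003071526917294 phi -13.42019173650299
240 [[532.0, -480.0, -2.0], [532.0, -525.0, -2.0], [532.0, -569.0, -2.0], [531.0, -614.0, -2.0]]
260 [[487.0, -476.0, -1.0], [487.0, -521.0, -1.0], [485.0, -558.0, 14.0], [485.0, -600.0, 17.0]]
280 [[443.0, -474.0, -4.0], [442.0, -518.0, -5.0], [441.0, -553.0, 17.0], [441.0, -596.0, 17.0]]
300 [[399.0, -470.0, -3.0], [399.0, -515.0, -5.0], [398.0, -548.0, 17.0], [398.0, -593.0, 14.0]]
320 [[356.0, -466.0, -1.0], [355.0, -509.0, 0.0], [355.0, -555.0, -7.0], [356.0, -586.0, 19.0]]
340 [[313.0, -463.0, -1.0], [313.0, -508.0, -6.0], [313.0, -550.0, -4.0], [314.0, -581.0, 21.0]]
360 [[271.0, -460.0, -2.0], [271.0, -502.0, -1.0], [271.0, -545.0, -2.0], [273.0, -579.0, 16.0]]
380 [[230.0, -456.0, -2.0], [230.0, -499.0, -1.0], [230.0, -541.0, -1.0], [230.0, -584.0, -1.0]]
```

Run:
```python
from h import *
p,d=ctrl.grab_frame("scene");cv2.imwrite("pics/s1.png",p[...,::-1])
```

```text
(no output)
```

View pics/s1.png

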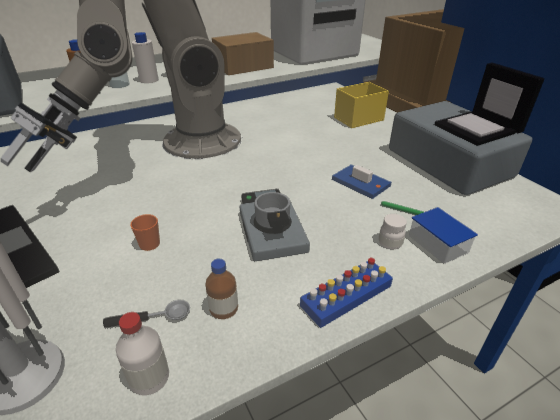

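Run:
```python
from h import *
st();plan(Rt(-85,35),[489.4,-313.4,165],12,.094)
```

```text
t 2.075 tcp [ 266.704 -564.437  153.834] grasp [ 262.533 -550.107  165.266] F [-2.671  2.251 -2.192] w 93.84251441262231 q [  94.474   16.153  -53.393  140.809  122.444   39.873 -100.44 ]
[[-0.648  0.222  0.728]
 [-0.581 -0.762 -0.285]
 [ 0.492 -0.608  0.623]]
tot deg 45.96318234838024 mm 325.1857534204745
-0.0235, -0.0108, 0.008, -0.011, -0.065, -0.009, 0.094, -0.0228, -0.0112, 0.0094, -0.011, -0.065, -0.009, 0.094, -0.0221, -0.0115, 0.0108, -0.011, -0.065, -0.009, 0.094, -0.0212, -0.0118, 0.0121, -0.011, -0.065, -0.009, 0.094, -0.0203, -0.0121, 0.0133, -0.011, -0.065, -0.009, 0.094, -0.0193, -0.0124, 0.0145, -0.011, -0.065, -0.009, 0.094, -0.0182, -0.0128, 0.0155, -0.011, -0.065, -0.009, 0.094, -0.017, -0.0131, 0.0166, -0.011, -0.065, -0.009, 0.094, -0.0158, -0.0134, 0.0175, -0.011, -0.065, -0.009, 0.094, -0.0145, -0.0138, 0.0183, -0.011, -0.065, -0.009, 0.094, -0.0131, -0.0141, 0.0191, -0.011, -0.065, -0.009, 0.094, -0.0117, -0.0144, 0.0197, -0.011, -0.065, -0.009, 0.094
```

>>> arm_command(series=[-0.0235,-0.011,0.008,-0.011,-0.065,-0.009,0.094,-0.023,-0.011,0.009,-0.011,-0.065,-0.009,0.094,-0.022,-0.0115,0.011,-0.011,-0.065,-0.009,0.094,-0.021,-0.012,0.012,-0.011,-0.065,-0.009,0.094,-0.02,-0.012,0.013,-0.011,-0.065,-0.009,0.094,-0.019,-0.0125,0.0145,-0.011,-0.065,-0.009,0.094,-0.018,-0.013,0.0155,-0.011,-0.065,-0.009,0.094,-0.017,-0.013,0.0165,-0.011,-0.065,-0.009,0.094,-0.016,-0.0135,0.0175,-0.011,-0.065,-0.009,0.094,-0.0145,-0.014,0.018,-0.011,-0.065,-0.009,0.094,-0.013,-0.014,0.019,-0.011,-0.065,-0.009,0.094])

```text
clock: 3.45
eef_pos: [472.7, -349.3, 152.5]
eef_rot: [[-0.013, 0.06, 0.998], [-0.581, -0.813, 0.041], [0.813, -0.58, 0.046]]
force: [0.9, -0.1, -0.5]
gripper_width: 94.1
```

Run:
```python
from h import *
st();plan(Rt(-85,35),[489.4,-313.4,165],5,.094)
```

```text
t 3.45 tcp [ 472.72  -349.333  152.542] grasp [ 471.589 -334.057  163.442] F [ 0.885 -0.135 -0.505] w 94.10631128694777 q [ 45.571  33.052 -59.462 126.203  82.264  86.296 -60.116]
[[-0.013  0.06   0.998]
 [-0.581 -0.813  0.041]
 [ 0.813 -0.58   0.046]]
tot deg 3.7243894220810496 mm 27.41607199803833
-0.0022, -0.0033, 0.0038, 0.002, -0.013, -0.001, 0.094, -0.0021, -0.0033, 0.0038, 0.002, -0.013, -0.001, 0.094, -0.0021, -0.0033, 0.0039, 0.002, -0.013, -0.001, 0.094, -0.002, -0.0033, 0.0039, 0.002, -0.013, -0.001, 0.094, -0.002, -0.0033, 0.0039, 0.002, -0.013, -0.001, 0.094
```

>>> arm_command(series=[-0.003,-0.004,0.005,0.002,-0.016,-0.001,0.094,-0.003,-0.004,0.005,0.002,-0.016,-0.001,0.094,-0.002,-0.004,0.005,0.002,-0.016,-0.001,0.094,-0.002,-0.003,0.004,0.002,-0.016,-0.001,0.094,0,0,0,0,0,0,0.094])

```text
clock: 4.08
eef_pos: [491.6, -330.2, 153.5]
eef_rot: [[0.051, 0.069, 0.996], [-0.572, -0.816, 0.086], [0.818, -0.575, -0.002]]
force: [-0.2, -0.2, 0.4]
gripper_width: 93.9
```

Run:
```python
from h import *
st()
c=ctrl.get_calibration("wrist");p,d=ctrl.grab_frame("wrist");cv2.imwrite("pics/w1.png",p[...,::-1])
P=cloud(c,d);hsv=cv2.cvtColor(p,cv2.COLOR_RGB2HSV)
m=((hsv[...,0]<14)&(hsv[...,1]>130)&(hsv[...,2]>60)&(d>0))
print(m.sum());W=P[m];k=W[:,2]>64;print("rim",k.sum(),W[k].min(0),W[k].max(0),cv2.minEnclosingCircle(W[k][:,:2].astype(np.float32)))
plan(Rt(-85,35),[489.4,-313.4,42],8,.094)
```

```text
t 4.075 tcp [ 491.582 -330.176  153.462] grasp [ 490.286 -314.844  164.265] F [-0.211 -0.217  0.374] w 93.86891566290872 q [ 42.661  34.552 -59.57  124.489  81.833  88.585 -57.195]
[[ 0.051  0.069  0.996]
 [-0.572 -0.816  0.086]
 [ 0.818 -0.575 -0.002]]
10307
rim 2029 [ 458.354 -343.086   64.009] [ 520.375 -280.109   70.913] ((489.27691650390625, -312.4139709472656), 32.3354606628418)
tot deg 0.1744272730404976 mm 122.23746498837176
-0.0126, 0.0086, -0, 0, 0, -0, 0.094, -0.0126, 0.0086, -0, 0, 0, -0, 0.094, -0.0126, 0.0086, -0, 0, 0, -0, 0.094, -0.0126, 0.0086, -0, 0, 0, -0, 0.094, -0.0126, 0.0086, -0, 0, 0, -0, 0.094, -0.0126, 0.0086, -0.0001, 0, 0, -0, 0.094, -0.0126, 0.0086, -0.0001, 0, 0, -0, 0.094, -0.0126, 0.0086, -0.0001, 0, 0, -0, 0.094
```

View pics/w1.png

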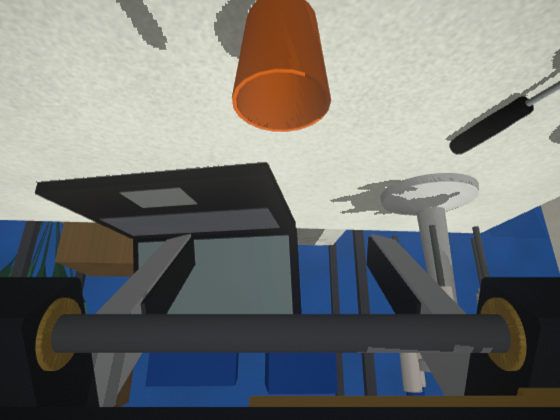

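>>> arm_command(series=[-0.014,0.0095,0,0,0,0,0.094,-0.014,0.0095,0,0,0,0,0.094,-0.014,0.0095,0,0,0,0,0.094,-0.014,0.0095,0,0,0,0,0.094,-0.013,0.009,0,0,0,0,0.094,-0.013,0.009,0,0,0,0,0.094,-0.013,0.0085,0,0,0,0,0.094,0,0,0,0,0,0,0.094])

```text
clock: 5.12
eef_pos: [489.6, -329.0, 29.0]
eef_rot: [[0.052, 0.066, 0.996], [-0.573, -0.815, 0.084], [0.818, -0.575, -0.004]]
force: [0.5, 0.2, -0.2]
gripper_width: 94.1
```

Run:
```python
from h import *
st();plan(Rt(-85,35),[489.3,-313,41],1,.094)
```

```text
t 5.125 tcp [ 489.575 -328.998   28.985] grasp [ 488.326 -313.67    39.799] F [ 0.481  0.17  -0.151] w 94.12888903385992 q [ 36.276  48.695 -51.748 125.872  91.108  90.711 -70.157]
[[ 0.052  0.066  0.996]
 [-0.573 -0.815  0.084]
 [ 0.818 -0.575 -0.004]]
tot deg 0.3179252470686625 mm 1.756865696528196
0.0007, -0.0012, 0.0011, 0.005, 0.002, -0.002, 0.094
```

>>> arm_command(series=[0.001,-0.001,0.001,0,0,0,0.075,0,0,0,0,0,0,0.03,0,0,0,0,0,0,0.03,0,0,0,0,0,0,0.03,0,0,0,0,0,0,0.03,0,0,0,0,0,0,0.03], newtons=45)

```text
clock: 5.88
eef_pos: [491.3, -328.9, 32.3]
eef_rot: [[0.05, 0.068, 0.996], [-0.572, -0.816, 0.084], [0.819, -0.574, -0.002]]
force: [-0.1, 1.1, -1.8]
gripper_width: 58.4
```

Run:
```python
from h import *
st()
```

```text
t 5.875 tcp [ 491.289 -328.909   32.283] grasp [ 490.018 -313.572   43.081] F [-0.069  1.064 -1.833] w 58.38699055804825 q [ 36.327  48.388 -51.908 125.735  90.941  90.713 -69.916]
[[ 0.05   0.068  0.996]
 [-0.572 -0.816  0.084]
 [ 0.819 -0.574 -0.002]]
```

>>> arm_command(series=[0.02,-0.014,0,0,0,0,0.03,0.025,-0.017,0,0,0,0,0.03,0.025,-0.017,0,0,0,0,0.03,0.025,-0.017,0,0,0,0,0.03,0.025,-0.017,0,0,0,0,0.03])

```text
clock: 6.5
eef_pos: [490.8, -330.1, 178.7]
eef_rot: [[0.055, 0.065, 0.996], [-0.574, -0.814, 0.085], [0.817, -0.577, -0.007]]
force: [0.2, 1.3, -0.8]
gripper_width: 58.4
```

```bash
python3 - <<'E'
from h import *
st()
p,d=ctrl.grab_frame("scene");cv2.imwrite("pics/s2.png",p[...,::-1])
E
cat > kin2.py <<'E'
from kin import *
D=D+[([94.474,16.153,-53.393,140.809,122.444,39.873,-100.44],[266.704,-564.437,153.834]),
([45.571,33.052,-59.462,126.203,82.264,86.296,-60.116],[472.72,-349.333,152.542]),
([42.661,34.552,-59.57,124.489,81.833,88.585,-57.195],[491.582,-330.176,153.462]),
([36.327,48.388,-51.908,125.735,90.941,90.713,-69.916],[491.289,-328.909,32.283])]
def cols(q):
    o=chain(q);z=[0,0,1]
    return np.c_[z,o[1][:,1],o[2][:,2],o[2][:,0],o[3][:,1],o[3][:,0],o[4][:,2],o[4][:,0],o[5][:,1],o[5][:,0],o[6][:,2]]
def fit(use):
    A=np.vstack([cols(q) for q,_ in D])[:,use];b=np.hstack([p for _,p in D])
    x,_,rk,sv=np.linalg.lstsq(A,b,rcond=None);X=np.zeros(11);X[use]=x
    print(X.round(1),"rms",np.sqrt(np.mean((A@x-b)**2)),sv.round(2).min());return X
E
python3 - <<'E'
from kin2 import *
fit(list(range(11)));fit([0,1,2,4,6,8,10]);fit([0,1,2,4,6,8,9,10])
E
```

```text
t 6.5 tcp [ 490.751 -330.142  178.749] grasp [ 489.521 -314.832  189.591] F [ 0.155  1.315 -0.812] w 58.44969365924594 q [ 44.212  31.671 -61.045 123.66   79.671  88.047 -53.881]
[[ 0.055  0.065  0.996]
 [-0.574 -0.814  0.085]
 [ 0.817 -0.577 -0.007]]
[283.7 -28.1 554.6   0.  -35.8   0.  493.5  -0.   -0.3  -0.  387.5] rms 0.00207969253882579 0.15
[283.7 -28.1 554.6   0.  -35.8   0.  493.5   0.   -0.4   0.  387.5] rms 0.0024707142157538173 0.43
[283.7 -28.1 554.6   0.  -35.8   0.  493.5   0.   -0.4  -0.  387.5] rms 0.002393628426581591 0.32
```

View pics/s2.png

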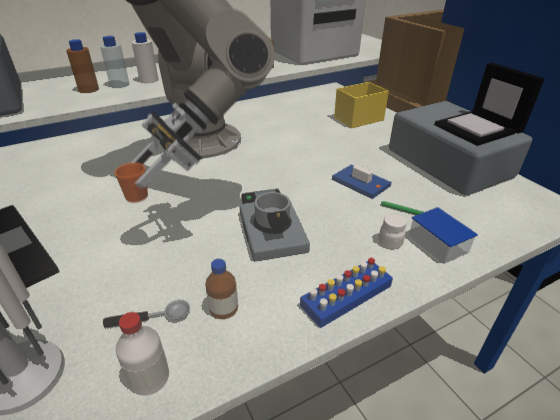

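```bash
cat >> kin2.py <<'E'
from scipy.optimize import least_squares
X=np.array([283.7,-28.1,554.6,0,-35.8,0,493.5,0,-.4,0,387.5])
LO=np.array([-163.25,-28.42,-70.27,12.13,-58.53,9.26,-156.51]);HI=np.array([163.25,122.38,78.77,141.07,238.53,117.41,156.51])
def fk(q): return cols(q)@X, chain(q)[-1]@T
def ik(Rg,p,q0):
    def f(q):
        a,R=fk(q);return np.r_[(a-p)/1.0,Ro.from_matrix(R.T@Rg).as_rotvec()*300,(q-q0)*.002]
    r=least_squares(f,np.clip(q0,LO+1,HI-1),bounds=(LO,HI));a,R=fk(r.x)
    return r.x,np.linalg.norm(a-p),np.degrees(np.linalg.norm(Ro.from_matrix(R.T@Rg).as_rotvec()))
E
python3 - <<'E'
from kin2 import *
q0=ctrl.observe()["joint_positions"];R0=ctrl.observe()["eef_rot"]
cu=np.array([.819,-.574,-.002])  # cup up in tool
bowl=np.array([592,-21,97.])
for az in(-85,-60,-110):
  for phi in(10,20):
    for roll in(-125,-145,125):
        R=Rt(az,phi,roll);u=R@cu;tilt=np.degrees(np.arccos(u[2]))
        dn=np.array([0,0,-1.])-u*(-u[2]);dn/=np.linalg.norm(dn)
        lip=27*u+32*dn
        g=bowl+[0,0,30]-lip; 
        body=[ -78*R[:,1]+sx*37.5*R[:,0]+sz*88*R[:,2]+g for sx in(-1,1) for sz in(-1,1)]
        q,e,er=ik(R,g+18.8*R[:,1],q0)
        print(az,phi,roll,"tilt",tilt.round(),"dir",u.round(2),"g",g.round(),"bodylow",min(b[2] for b in body).round(),"q",q.round(),e.round(2),er.round(2))
E
```

```text
-85 10 -125 tilt 111.0 dir [ 0.61  0.7  -0.36] g [583. -31. 167.] bodylow 88.0 q [-10.  52. -36. 103.  71. 117.  51.] 0.0 0.0
-85 10 -145 tilt 124.0 dir [ 0.41  0.72 -0.56] g [590. -25. 169.] bodylow 102.0 q [-11.  52. -36. 102.  71. 117.  72.] 0.0 0.0
-85 10 125 tilt 111.0 dir [-0.72  0.59 -0.36] g [602. -29. 167.] bodylow 88.0 q [ -74.   71.   60.  105.   19.   63. -157.] 0.0 0.0
-85 20 -125 tilt 104.0 dir [ 0.61  0.76 -0.24] g [580. -35. 165.] bodylow 103.0 q [  1.  52. -50. 104.  73. 117.  52.] 0.0 0.0
-85 20 -145 tilt 116.0 dir [ 0.4   0.81 -0.43] g [587. -30. 168.] bodylow 118.0 q [  0.  52. -50. 103.  73. 117.  73.] 0.0 0.0
-85 20 125 tilt 104.0 dir [-0.73  0.64 -0.25] g [606. -33. 165.] bodylow 103.0 q [ -71.   60.   57.  106.   21.   61. -157.] 0.0 0.0
-60 10 -125 tilt 111.0 dir [ 0.26  0.9  -0.36] g [588. -34. 167.] bodylow 88.0 q [ -4.  50. -47. 122.  90. 116.  50.] 0.0 0.0
-60 10 -145 tilt 124.0 dir [ 0.07  0.83 -0.56] g [592. -25. 169.] bodylow 102.0 q [ -4.  50. -47. 121.  89. 116.  71.] 0.0 0.0
-60 10 125 tilt 111.0 dir [-0.9   0.23 -0.36] g [605. -24. 167.] bodylow 88
[... 521 characters left out ...]
.0 q [-19.  55. -15.  85.  50. 117.  56.] 0.0 0.0
-110 10 -145 tilt 124.0 dir [ 0.68  0.48 -0.56] g [588. -24. 169.] bodylow 102.0 q [-20.  55. -14.  83.  50. 117.  77.] 0.0 0.0
-110 10 125 tilt 111.0 dir [-0.41  0.84 -0.36] g [598. -33. 167.] bodylow 88.0 q [ -58.   72.   55.   86.   13.   89. -157.] 0.0 0.0
-110 20 -125 tilt 104.0 dir [ 0.87  0.43 -0.24] g [575. -29. 165.] bodylow 103.0 q [ -8.  52. -31.  87.  53. 117.  52.] 0.0 0.0
-110 20 -145 tilt 116.0 dir [ 0.71  0.56 -0.43] g [584. -28. 168.] bodylow 118.0 q [ -9.  52. -30.  86.  53. 117.  73.] 0.0 0.0
-110 20 125 tilt 104.0 dir [-0.39  0.89 -0.25] g [599. -38. 165.] bodylow 103.0 q [ -57.   65.   54.   88.   11.   85. -157.] 0.0 0.0
```

Run:
```python
from h import *
plan(Rt(-60,28,0),[586,-48,200],10,.03)
```

```text
tot deg 26.089003486547362 mm 286.67474425007447
-0.0141, -0.0216, 0.0125, 0.038, -0.023, -0.012, 0.03, -0.0135, -0.0213, 0.0136, 0.038, -0.023, -0.012, 0.03, -0.0129, -0.0209, 0.0147, 0.038, -0.023, -0.012, 0.03, -0.0123, -0.0205, 0.0157, 0.038, -0.023, -0.012, 0.03, -0.0117, -0.0201, 0.0168, 0.038, -0.023, -0.012, 0.03, -0.0111, -0.0196, 0.0178, 0.038, -0.023, -0.012, 0.03, -0.0104, -0.019, 0.0188, 0.038, -0.023, -0.012, 0.03, -0.0098, -0.0184, 0.0197, 0.038, -0.023, -0.012, 0.03, -0.0091, -0.0178, 0.0206, 0.038, -0.023, -0.012, 0.03, -0.0084, -0.0171, 0.0214, 0.038, -0.023, -0.012, 0.03
```

>>> arm_command(series=[-0.007,-0.011,0.006,0.02,-0.012,-0.006,0.03,-0.0135,-0.0215,0.013,0.038,-0.023,-0.012,0.03,-0.0135,-0.021,0.014,0.038,-0.023,-0.012,0.03,-0.0125,-0.021,0.015,0.038,-0.023,-0.012,0.03,-0.012,-0.0205,0.016,0.038,-0.023,-0.012,0.03,-0.0115,-0.02,0.017,0.038,-0.023,-0.012,0.03,-0.011,-0.0195,0.018,0.038,-0.023,-0.012,0.03,-0.01,-0.019,0.019,0.038,-0.023,-0.012,0.03,-0.0095,-0.018,0.02,0.038,-0.023,-0.012,0.03,-0.009,-0.0175,0.021,0.038,-0.023,-0.012,0.03,-0.005,-0.009,0.011,0.019,-0.011,-0.006,0.03])

```text
clock: 7.92
eef_pos: [588.4, -42.3, 182.3]
eef_rot: [[0.256, 0.466, 0.847], [-0.397, -0.748, 0.532], [0.881, -0.472, -0.007]]
force: [0.1, -0.5, -1.6]
gripper_width: 58.4
```

```bash
cat >> h.py <<'E'
cu=np.array([.819,-.574,-.002])
def lipvec(R):
    u=R@cu;dn=np.array([0,0,-1.])+u*u[2];dn/=np.linalg.norm(dn);return 27*u+32*dn
def rowsto(seq,w):
    "seq of (R,grasp) ; prints rows between successive, starting at the measured pose"
    s=ctrl.observe();R0=s["eef_rot"];p0=s["eef_pos"];o=[]
    for R,g in seq:
        p=np.array(g)+ctrl.tcp_to_grasp*R[:,1]
        o+=[*(R0.T@(p-p0)/1000).round(4),*Ro.from_matrix(R0.T@R).as_rotvec().round(3),w];R0,p0=R,p
    print(len(o)//7,", ".join(f"{x:g}" for x in o))
def pourseq(a,b,n,lip):
    out=[]
    for k in range(1,n+1):
        f=a+(b-a)*k/n;ph=28-8*min(1,-f/70);R=Rt(-60,ph,f);out.append((R,np.array(lip)-lipvec(R)))
    return out
E
python3 - <<'E'
from h import *
st()
for f in(-50,-60,-70,-80,-95,-110,-130,-145):
    R=pourseq(f-1,f,1,[0,0,0])[0][0];u=R@cu;print(f,np.degrees(np.arccos(u[2])),u,-lipvec(R))
rowsto(pourseq(0,-60,9,[590,-35,150]),.03)
c=ctrl.get_calibration("wrist");p,d=ctrl.grab_frame("wrist");cv2.imwrite("pics/w2.png",p[...,::-1])
E
```

```text
t 7.925 tcp [588.444 -42.309 182.287] grasp [579.676 -28.248 191.167] F [ 0.077 -0.542 -1.599] w 58.396771334839265 q [ 12.034  39.816 -63.843 123.156  84.091 101.97  -60.589]
[[ 0.256  0.466  0.847]
 [-0.397 -0.748  0.532]
 [ 0.881 -0.472 -0.007]]
-50 45.072369207043984 [0.377 0.6   0.706] [-22.198 -35.327   3.586]
-60 53.80123828492766 [0.42  0.689 0.591] [-21.169 -34.754   9.876]
-70 62.52851339037034 [0.444 0.768 0.461] [-19.394 -33.516  15.935]
-80 70.62123892344482 [0.453 0.828 0.332] [-17.336 -31.657  21.228]
-95 82.46591260047703 [0.425 0.896 0.131] [-13.279 -27.975  28.184]
-110 93.73465729187087 [ 0.35   0.935 -0.065] [ -8.714 -23.284  33.691]
-130 107.27362858022478 [ 0.185  0.937 -0.297] [ -3.154 -15.974  38.574]
-145 115.6599195697567 [ 0.024  0.901 -0.433] [ -0.279 -10.479  40.535]
9 -0.0359, 0.0651, -0.0163, -0.031, -0.093, -0.015, 0.03, -0.0006, -0.0063, -0.0085, -0.002, -0.116, -0.013, 0.03, 0.0012, -0.0041, -0.0044, -0.004, -0.116, -0.013, 0.03, 0.0022, -0.0028, -0.0032, -0.005, -0.116, -0.012, 0.03, 0.0027, -0.0022, -0.0028, -0.007, -0.116, -0.012, 0.03, 0.003, -0.0019, -0.0027, -0.008, -0.116, -0.011, 0.03, 0.0031, -0.0017, -0.0027, -0.009, -0.116, -0.01, 0.03, 0.0032, -0.0016, -0.0027, -0.01, -0.116, -0.009, 0.03, 0.0032, -0.0016, -0.0028, -0.011, -0.116, -0.007, 0.03
```

View pics/w2.png

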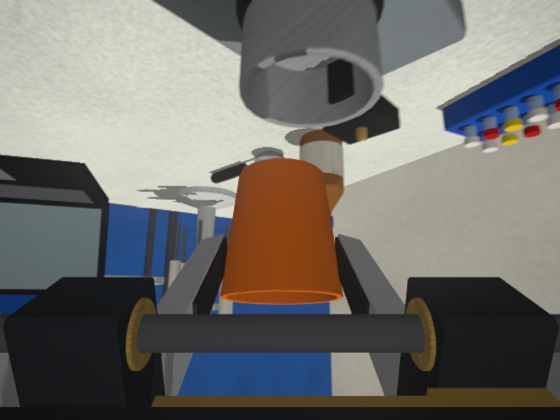

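```bash
cat >> h.py <<'E'
def clear(R,g,b=(592,-21)):
    "min height and min clearance of body/fingers to bowl cylinder r44 z<98 and pin ear r78 z<108"
    m=1e9;low=1e9
    G=lambda a,b,n=12:np.linspace(a,b,n)
    pts=[(x,-y,z) for x in G(-37.5,37.5,5) for y in G(78,230,10) for z in G(-88,88,9)]
    pts+=[(-80,-y,z) for y in G(150,230,4) for z in G(-30,30,3)]
    pts+=[(x,-y,z) for x in(-8,8) for y in G(-19,78,8) for z in(-45,-30,30,45)]
    P=np.array(g)+np.array(pts)@R.T
    r=np.hypot(P[:,0]-b[0],P[:,1]-b[1])
    dz=P[:,2]-97; dr=r-44
    d=np.where(dr<0,dz,np.where(dz<0,dr,np.hypot(dr,dz)))
    return d.min(),P[:,2].min()
E
python3 - <<'E'
from h import *
for f,z in((-20,160),(-40,150),(-60,140),(-80,130),(-95,120),(-110,117),(-130,117),(-145,117)):
    R,g=pourseq(f-1,f,1,[588,-33,z])[0];print(f,g,clear(R,g))
E
```

```text
-20 [570.414 -68.003 145.171] (np.float64(19.287580788565734), np.float64(116.28758078856573))
-40 [565.731 -68.358 147.241] (np.float64(10.522220112317996), np.float64(99.99358760084841))
-60 [566.831 -67.754 149.876] (np.float64(5.943895693535836), np.float64(89.44187306574918))
-80 [570.664 -64.657 151.228] (np.float64(7.390982003749684), np.float64(90.3495190771343))
-95 [574.721 -60.975 148.184] (np.float64(1.9047097855499544), np.float64(89.41160255622373))
-110 [579.286 -56.284 150.691] (np.float64(5.034742957203578), np.float64(87.61004626840692))
-130 [584.846 -48.974 155.574] (np.float64(15.905978291999194), np.float64(96.25386378506028))
-145 [587.721 -43.479 157.535] (np.float64(25.287350477064436), np.float64(107.91631220264301))
```

Run:
```python
from h import *
for f,z in((-60,155),(-80,142),(-95,133),(-110,128),(-130,122),(-145,120)):
    R,g=pourseq(f-1,f,1,[588,-33,z])[0];print(f,g,clear(R,g))
R,g=pourseq(-59,-60,1,[588,-33,155])[0]
plan(R,g,9,.03)
```

```text
-60 [566.831 -67.754 164.876] (np.float64(20.943895693535836), np.float64(104.44187306574918))
-80 [570.664 -64.657 163.228] (np.float64(17.793463371100536), np.float64(102.3495190771343))
-95 [574.721 -60.975 161.184] (np.float64(14.904709785549954), np.float64(102.41160255622373))
-110 [579.286 -56.284 161.691] (np.float64(15.931800577199212), np.float64(98.61004626840692))
-130 [584.846 -48.974 160.574] (np.float64(20.651873423928514), np.float64(101.25386378506028))
-145 [587.721 -43.479 160.535] (np.float64(28.110433378469374), np.float64(110.91631220264301))
tot deg 59.12923968966188 mm 49.993076554112314
-0.0009, 0.0041, -0.0037, -0.01, -0.114, -0.01, 0.03, -0.0013, 0.0041, -0.0035, -0.01, -0.114, -0.01, 0.03, -0.0018, 0.0041, -0.0033, -0.01, -0.114, -0.01, 0.03, -0.0022, 0.0041, -0.003, -0.01, -0.114, -0.01, 0.03, -0.0025, 0.0041, -0.0027, -0.01, -0.114, -0.01, 0.03, -0.0029, 0.0041, -0.0024, -0.01, -0.114, -0.01, 0.03, -0.0032, 0.0041, -0.002, -0.01, -0.114, -0.01, 0.03, -0.0034, 0.0041, -0.0016, -0.01, -0.114, -0.01, 0.03, -0.0036, 0.0041, -0.0011, -0.01, -0.114, -0.01, 0.03
```

>>> arm_command(series=[-0.001,0.004,-0.0035,-0.01,-0.114,-0.01,0.03,-0.0015,0.004,-0.0035,-0.01,-0.114,-0.01,0.03,-0.002,0.004,-0.0035,-0.01,-0.114,-0.01,0.03,-0.002,0.004,-0.003,-0.01,-0.114,-0.01,0.03,-0.0025,0.004,-0.0025,-0.01,-0.114,-0.01,0.03,-0.003,0.004,-0.0025,-0.01,-0.114,-0.01,0.03,-0.003,0.004,-0.002,-0.01,-0.114,-0.01,0.03,-0.0035,0.004,-0.0015,-0.01,-0.114,-0.01,0.03,-0.0035,0.004,-0.001,-0.01,-0.114,-0.01,0.03])

```text
clock: 9.1
eef_pos: [572.3, -87.0, 154.8]
eef_rot: [[0.851, 0.464, 0.245], [0.293, -0.808, 0.511], [0.435, -0.363, -0.824]]
force: [1.1, -0.6, -1.6]
gripper_width: 57.8
```

Run:
```python
from h import *
st()
s=[]
for f,z in zip(np.linspace(-65,-105,9),np.linspace(152,130,9)):
    s.append(pourseq(f-1,f,1,[588,-33,z])[0])
rowsto(s,.03)
p,d=ctrl.grab_frame("wrist");cv2.imwrite("pics/w3.png",p[...,::-1])
p,d=ctrl.grab_frame("top");cv2.imwrite("pics/t3.png",p[100:310,150:430,::-1].repeat(2,0).repeat(2,1))
```

```text
t 9.1 tcp [572.334 -87.012 154.804] grasp [563.616 -71.817 161.628] F [ 1.125 -0.568 -1.642] w 57.81201450737925 q [  8.34   44.285 -56.618 127.163  87.928 106.345  -7.917]
[[ 0.851  0.464  0.245]
 [ 0.293 -0.808  0.511]
 [ 0.435 -0.363 -0.824]]
9 0.0064, -0.0031, 0.0004, -0.01, -0.05, -0.008, 0.03, 0.0012, -0.0002, 0.0002, -0.009, -0.087, -0.004, 0.03, 0.0011, -0.0002, 0.0006, 0, -0.087, -0, 0.03, 0.0013, -0.0002, 0.0006, -0, -0.087, 0, 0.03, 0.0015, -0.0002, 0.0007, -0, -0.087, -0, 0.03, 0.0017, -0.0002, 0.0007, 0, -0.087, 0, 0.03, 0.0019, -0.0002, 0.0007, 0, -0.087, -0, 0.03, 0.0021, -0.0002, 0.0007, -0, -0.087, -0, 0.03, 0.0023, -0.0002, 0.0007, 0, -0.087, 0, 0.03
```

View pics/w3.png

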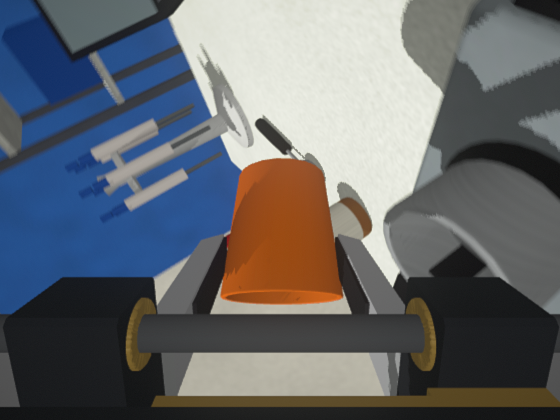

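View pics/t3.png

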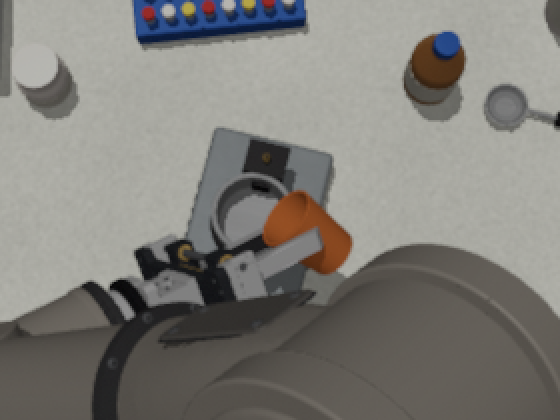

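>>> arm_command(series=[0.006,-0.003,0,-0.01,-0.05,-0.008,0.03,0.001,0,0,-0.009,-0.087,-0.004,0.03,0.001,0,0.0005,0,-0.087,0,0.03,0.0015,0,0.0005,0,-0.087,0,0.03,0.0015,0,0.0005,0,-0.087,0,0.03,0.0015,0,0.0005,0,-0.087,0,0.03,0.002,0,0.0005,0,-0.087,0,0.03])

```text
clock: 10.07
eef_pos: [583.1, -79.0, 157.3]
eef_rot: [[0.851, 0.467, -0.239], [0.519, -0.814, 0.259], [-0.074, -0.344, -0.936]]
force: [-0.3, 0.3, -1.2]
gripper_width: 58.0
```

Run:
```python
from h import *
st()
s=[]
for f,z in zip(np.linspace(-95,-145,11),np.linspace(133,122,11)):
    s.append(pourseq(f-1,f,1,[588,-33,z])[0])
rowsto(s,.03)
p,d=ctrl.grab_frame("top");cv2.imwrite("pics/t4.png",p[100:310,150:430,::-1].repeat(2,0).repeat(2,1))
```

```text
t 10.075 tcp [583.097 -79.005 157.334] grasp [574.319 -63.693 163.807] F [-0.323  0.282 -1.184] w 58.0400211414545 q [  6.243  44.624 -54.706 125.576  88.183 106.771  24.718]
[[ 0.851  0.467 -0.239]
 [ 0.519 -0.814  0.259]
 [-0.074 -0.344 -0.936]]
11 0.002, -0.0011, 0.003, -0.003, -0.01, -0.003, 0.03, 0.002, -0.0008, -0.0009, -0, -0.087, -0, 0.03, 0.002, -0.0008, -0.0008, 0, -0.087, 0, 0.03, 0.002, -0.0008, -0.0008, -0, -0.087, -0, 0.03, 0.002, -0.0008, -0.0008, 0, -0.087, -0, 0.03, 0.002, -0.0009, -0.0008, -0, -0.087, 0, 0.03, 0.002, -0.0009, -0.0008, 0, -0.087, -0, 0.03, 0.0019, -0.0009, -0.0008, -0, -0.087, 0, 0.03, 0.0019, -0.0009, -0.0007, -0, -0.087, -0, 0.03, 0.0018, -0.0009, -0.0007, -0, -0.087, -0, 0.03, 0.0017, -0.0009, -0.0006, 0, -0.087, 0, 0.03
```

View pics/t4.png

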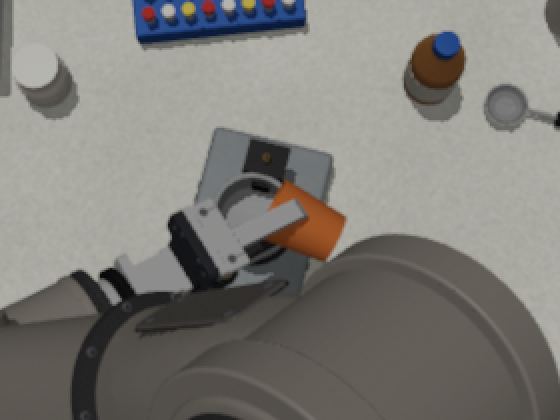

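>>> arm_command(series=[0.002,-0.001,0.002,-0.003,-0.04,-0.003,0.03,0.002,-0.001,0,0,-0.087,0,0.03,0.002,-0.001,-0.001,0,-0.087,0,0.03,0.002,-0.001,-0.001,0,-0.087,0,0.03,0.002,-0.001,-0.001,0,-0.087,0,0.03,0.002,-0.001,-0.001,0,-0.087,0,0.03,0.002,-0.001,-0.001,0,-0.087,0,0.03,0.002,-0.001,-0.001,0,-0.087,0,0.03,0.002,-0.001,-0.001,0,-0.087,0,0.03,0.002,-0.001,-0.0005,0,-0.087,0,0.03,0.002,-0.001,-0.0005,0,-0.087,0,0.03,0,0,0,0,0,0,0.03,0,0,0,0,0,0,0.03])

```text
clock: 11.75
eef_pos: [596.7, -58.0, 157.4]
eef_rot: [[0.353, 0.466, -0.811], [0.529, -0.815, -0.238], [-0.772, -0.345, -0.534]]
force: [0.0, -0.0, -0.7]
gripper_width: 58.0
```

Run:
```python
from h import *
st()
p,d=ctrl.grab_frame("top");cv2.imwrite("pics/t5.png",p[100:310,150:430,::-1].repeat(2,0).repeat(2,1))
p,d=ctrl.grab_frame("wrist");cv2.imwrite("pics/w5.png",p[...,::-1])
```

```text
t 11.75 tcp [596.693 -57.977 157.364] grasp [587.927 -42.661 163.846] F [ 0.002 -0.041 -0.715] w 58.027917480765 q [  3.399  44.912 -53.038 122.802  87.453 106.557  76.544]
[[ 0.353  0.466 -0.811]
 [ 0.529 -0.815 -0.238]
 [-0.772 -0.345 -0.534]]
```

View pics/t5.png

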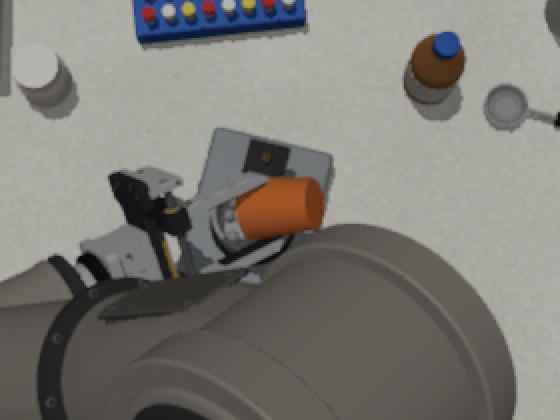

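View pics/w5.png

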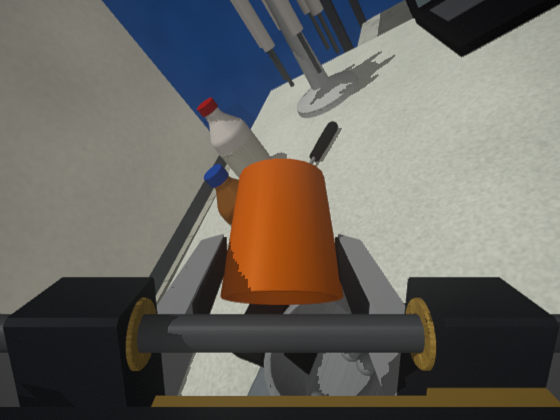

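Run:
```python
from h import *
plan(Rt(-65,28,-20),[555,-130,225],13,.03)
```

```text
tot deg 127.52945361799178 mm 110.64469916334706
-0.008, 0.0027, 0.0014, 0.012, 0.171, 0.009, 0.03, -0.0081, 0.0027, -0, 0.012, 0.171, 0.009, 0.03, -0.0079, 0.0028, -0.0014, 0.012, 0.171, 0.009, 0.03, -0.0075, 0.0028, -0.0028, 0.012, 0.171, 0.009, 0.03, -0.0069, 0.0029, -0.0041, 0.012, 0.171, 0.009, 0.03, -0.0061, 0.0029, -0.0052, 0.012, 0.171, 0.009, 0.03, -0.0051, 0.0028, -0.0062, 0.012, 0.171, 0.009, 0.03, -0.0039, 0.0028, -0.007, 0.012, 0.171, 0.009, 0.03, -0.0027, 0.0027, -0.0076, 0.012, 0.171, 0.009, 0.03, -0.0013, 0.0027, -0.008, 0.012, 0.171, 0.009, 0.03, 0.0001, 0.0026, -0.0081, 0.012, 0.171, 0.009, 0.03, 0.0015, 0.0025, -0.008, 0.012, 0.171, 0.009, 0.03, 0.0029, 0.0024, -0.0077, 0.012, 0.171, 0.009, 0.03
```

>>> arm_command(series=[-0.012,-0.005,-0.008,0,0,0,0.03,-0.012,-0.005,-0.008,0,0,0,0.03,-0.008,0.003,0.0015,0.012,0.171,0.009,0.03,-0.008,0.003,0,0.012,0.171,0.009,0.03,-0.008,0.003,-0.0015,0.012,0.171,0.009,0.03,-0.0075,0.003,-0.003,0.012,0.171,0.009,0.03,-0.007,0.003,-0.004,0.012,0.171,0.009,0.03,-0.006,0.003,-0.005,0.012,0.171,0.009,0.03,-0.005,0.003,-0.006,0.012,0.171,0.009,0.03,-0.004,0.003,-0.007,0.012,0.171,0.009,0.03,-0.0025,0.0025,-0.0075,0.012,0.171,0.009,0.03,-0.0015,0.0025,-0.008,0.012,0.171,0.009,0.03,0,0.0025,-0.008,0.012,0.171,0.009,0.03,0.0015,0.0025,-0.008,0.012,0.171,0.009,0.03])

```text
clock: 13.6
eef_pos: [560.9, -141.5, 258.3]
eef_rot: [[0.555, 0.377, 0.741], [-0.197, -0.806, 0.558], [0.808, -0.456, -0.373]]
force: [0.5, 0.6, 0.1]
gripper_width: 58.4
```

Run:
```python
from h import *
st()
plan(Rt(-85,35,0),[490,-313,120],14,.03)
c=ctrl.get_calibration("top")
p,d=ctrl.grab_frame("top");cv2.imwrite("pics/t6.png",cv2.resize(p[130:280,200:400,::-1],(800,600),interpolation=cv2.INTER_CUBIC));np.save("pics/t6.npy",d);cv2.imwrite("pics/t6f.png",p[...,::-1])
```

```text
t 13.6 tcp [ 560.938 -141.534  258.346] grasp [ 553.841 -126.378  266.912] F [0.547 0.618 0.11 ] w 58.42956621621273 q [ 21.873  25.593 -61.715 124.535  78.455  93.505 -28.025]
[[ 0.555  0.377  0.741]
 [-0.197 -0.806  0.558]
 [ 0.808 -0.456 -0.373]]
tot deg 39.848303173444314 mm 248.95788889176129
-0.0087, 0.0137, -0.0072, -0.019, 0.044, 0.014, 0.03, -0.0082, 0.014, -0.0073, -0.019, 0.044, 0.014, 0.03, -0.0077, 0.0142, -0.0073, -0.019, 0.044, 0.014, 0.03, -0.0072, 0.0145, -0.0074, -0.019, 0.044, 0.014, 0.03, -0.0067, 0.0147, -0.0074, -0.019, 0.044, 0.014, 0.03, -0.0061, 0.015, -0.0074, -0.019, 0.044, 0.014, 0.03, -0.0056, 0.0152, -0.0074, -0.019, 0.044, 0.014, 0.03, -0.005, 0.0154, -0.0073, -0.019, 0.044, 0.014, 0.03, -0.0045, 0.0156, -0.0072, -0.019, 0.044, 0.014, 0.03, -0.004, 0.0158, -0.0071, -0.019, 0.044, 0.014, 0.03, -0.0034, 0.016, -0.007, -0.019, 0.044, 0.014, 0.03, -0.0029, 0.0162, -0.0068, -0.019, 0.044, 0.014, 0.03, -0.0024, 0.0163, -0.0066, -0.019, 0.044, 0.014, 0.03, -0.0019, 0.0165, -0.0064, -0.019, 0.044, 0.014, 0.03
```

View pics/t6.png

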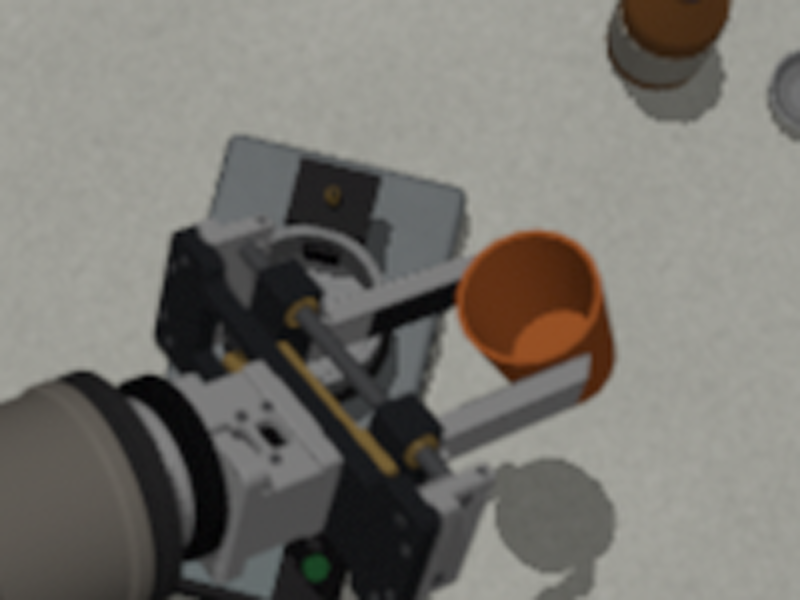

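The cup (around 530,310) is empty and its floor is visible. Taking it back to the bench.

>>> arm_command(series=[-0.009,0.014,-0.007,-0.019,0.044,0.014,0.03,-0.008,0.014,-0.007,-0.019,0.044,0.014,0.03,-0.008,0.014,-0.007,-0.019,0.044,0.014,0.03,-0.007,0.0145,-0.0075,-0.019,0.044,0.014,0.03,-0.0065,0.015,-0.0075,-0.019,0.044,0.014,0.03,-0.006,0.015,-0.0075,-0.019,0.044,0.014,0.03,-0.0055,0.015,-0.0075,-0.019,0.044,0.014,0.03,-0.005,0.0155,-0.0075,-0.019,0.044,0.014,0.03,-0.0045,0.0155,-0.007,-0.019,0.044,0.014,0.03,-0.004,0.016,-0.007,-0.019,0.044,0.014,0.03,-0.0035,0.016,-0.007,-0.019,0.044,0.014,0.03,-0.003,0.016,-0.007,-0.019,0.044,0.014,0.03,-0.0025,0.0165,-0.0065,-0.019,0.044,0.014,0.03,-0.002,0.0165,-0.0065,-0.019,0.044,0.014,0.03])

```text
clock: 15.4
eef_pos: [491.8, -334.1, 116.8]
eef_rot: [[0.032, 0.075, 0.997], [-0.566, -0.82, 0.079], [0.823, -0.567, 0.016]]
force: [0.0, -0.5, -0.1]
gripper_width: 58.6
```

Run:
```python
from h import *
st()
p,d=ctrl.grab_frame("scene");cv2.imwrite("pics/s7.png",cv2.resize(p[100:300,60:340,::-1],(800,571),interpolation=cv2.INTER_CUBIC))
c=ctrl.get_calibration("top");p,d=ctrl.grab_frame("top")
cv2.imwrite("pics/t7.png",cv2.resize(p[150:300,230:430,::-1],(800,600),interpolation=cv2.INTER_CUBIC))
plan(Rt(-85,35,0),[490,-313,60],6,.03)
```

```text
t 15.4 tcp [ 491.772 -334.052  116.822] grasp [ 490.369 -318.632  127.484] F [ 0.015 -0.53  -0.149] w 58.586063068759614 q [ 35.725  35.394 -50.299 125.794  83.39   84.414 -62.821]
[[ 0.032  0.075  0.997]
 [-0.566 -0.82   0.079]
 [ 0.823 -0.567  0.016]]
tot deg 1.0849485980590272 mm 67.56042265379381
-0.0099, 0.0055, 0, -0, -0.003, 0.001, 0.03, -0.0098, 0.0055, 0, -0, -0.003, 0.001, 0.03, -0.0098, 0.0055, 0.0001, -0, -0.003, 0.001, 0.03, -0.0098, 0.0055, 0.0001, -0, -0.003, 0.001, 0.03, -0.0098, 0.0055, 0.0001, -0, -0.003, 0.001, 0.03, -0.0098, 0.0055, 0.0002, -0, -0.003, 0.001, 0.03
```

View pics/s7.png

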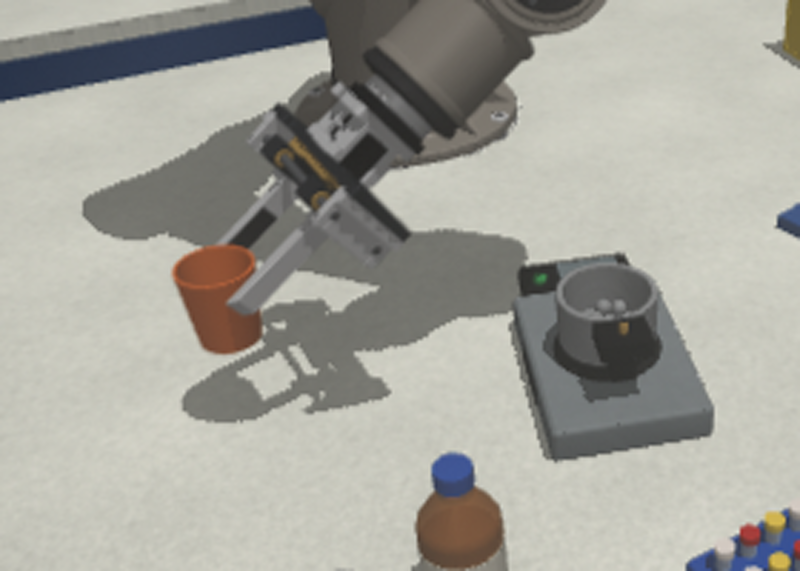

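View pics/t7.png

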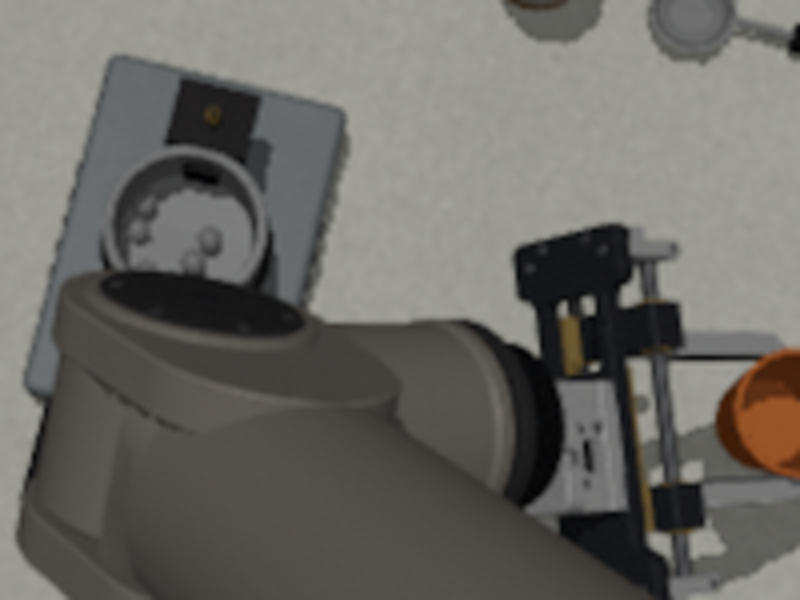

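Run:
```python
from h import *
st()
c=ctrl.get_calibration("top");p,d=ctrl.grab_frame("top");P=cloud(c,d);print(P[247:255,386:396,2].round(0));print(P[251,391])
for n in("top","scene","wrist"):
    c=ctrl.get_calibration(n);p,d=ctrl.grab_frame(n);P=cloud(c,d);hsv=cv2.cvtColor(p,cv2.COLOR_RGB2HSV)
    m=((hsv[...,0]<14)&(hsv[...,1]>130)&(hsv[...,2]>40)&(d>0)&(np.hypot(P[...,0]-490,P[...,1]+318)<60)&(P[...,2]>60))
    np.save(f"pics/cup_{n}.npy",P[m]);print(n,m.sum(),P[m].min(0),P[m].max(0))
W=np.vstack([np.load(f"pics/cup_{n}.npy") for n in("scene","wrist","top")])
# fit cup frustum, side+inside: params base xyz, tilt
from scipy.optimize import least_squares
def res(x,P):
    b=x[:3];u=np.array([x[3],x[4],1]);u/=np.linalg.norm(u);v=P-b;h=v@u;r=np.linalg.norm(v-np.outer(h,u),axis=1)
    ro=25+7*h/70; out=(r-ro)*.99
    inn=r-(ro-3); fl=np.abs(h-3)+np.maximum(0,r-25)
    e=np.minimum(np.minimum(np.abs(out),np.abs(inn)),fl)
    return e+np.maximum(0,h-70)+np.maximum(0,-h)
for n in("scene","wrist","top"):
    P=np.load(f"pics/cup_{n}.npy")
    for x0 in(0,.1,-.1):
        r=least_squares(res,[490,-318,84,x0,x0,],args=(P[::5],),loss="soft_l1");print(n,r.x,r.cost)
```

```text
t 15.5 tcp [ 490.84  -334.957  116.451] grasp [ 489.48  -319.53   127.109] F [-0.212  0.45  -0.838] w 58.22610180197961 q [ 35.772  35.431 -50.24  125.805  83.374  84.438 -62.78 ]
[[ 0.032  0.072  0.997]
 [-0.566 -0.821  0.078]
 [ 0.824 -0.567  0.014]]
[[223. 215.  -3.  -0.  -3.  -1.  -4. 210. 213. 215.]
 [219. 222. 211.  -2.  -0.  -1.  -2. 213. 214. 213.]
 [222. 219. 213.  -7.   3.  -1.   1. 213. 214. 217.]
 [224. 221. 213.  -0.  -2.  -1.   1. 207. 214. 215.]
 [220. 222. 212.  -4.  -3.  -1.   0. 207. 211. 215.]
 [223. 222. 214.  -1.  -2.  -4.  -3.  -3. 216. 211.]
 [224. 223. 213.  -1.  -4.  -3.  -4.  -1. 212. 213.]
 [221. 220. 212.  -1.  -2.  -2.  -4.  -3. 211. 212.]]
[ 508.01  -278.361   -1.342]
top 898 [ 459.171 -347.69    81.488] [ 519.933 -286.507  157.451]
scene 713 [ 458.35  -347.022   86.708] [ 524.921 -286.433  157.771]
wrist 14266 [ 458.565 -346.97    85.001] [ 520.877 -282.894  155.514]
scene [ 491.821 -319.721   90.14    -0.027    0.04 ] 48.76942028635522
scene [ 492.479 -316.946   88.077   -0.019    0.029] 40.927625139224105
scene [ 490.691 -318.573   88.392    0.009    0.054] 42.5954674894615
wrist [ 491.168 -316.982   86.226   -0.016    0.008] 316.7323180851725
wrist [ 491.168 -316.982   86.226   -0.016    0.008] 316.73231808517284
wrist [ 491.744 -317.636   86.764   -0.06     0.051] 724.5820000675333
top [ 489.992 -318.877   84.162   -0.005    0.011] 57.12324747618
top [ 489.992 -318.877   84.162   -0.005    0.011] 57.1232359591048
top [ 490.284 -318.871   84.266   -0.017    0.012] 56.815705573017574
```

>>> arm_command(series=[-0.014,0.009,0,0,-0.004,0.001,0.03,-0.014,0.009,0,0,-0.004,0.001,0.03,-0.014,0.009,0,0,-0.004,0.001,0.03,-0.012,0.008,0,0,-0.004,0.001,0.03,-0.01,0.007,0,0,0,0,0.03,0,0,0,0,0,0,0.03])

```text
clock: 16.45
eef_pos: [493.3, -329.1, 34.5]
eef_rot: [[0.056, 0.078, 0.995], [-0.568, -0.817, 0.096], [0.821, -0.571, -0.001]]
force: [0.4, -1.2, -0.4]
gripper_width: 58.4
```

Run:
```python
from h import *
st()
```

```text
t 16.45 tcp [ 493.27  -329.112   34.548] grasp [ 491.802 -313.745   45.277] F [ 0.351 -1.194 -0.418] w 58.3829599953353 q [ 31.934  45.119 -46.165 126.218  89.517  85.866 -70.363]
[[ 0.056  0.078  0.995]
 [-0.568 -0.817  0.096]
 [ 0.821 -0.571 -0.001]]
```

>>> arm_command(series=[-0.001,0.0007,0,0,0,0,0.03,-0.001,0.0007,0,0,0,0,0.03,0,0,0,0,0,0,0.03])

```text
clock: 16.82
eef_pos: [493.7, -329.3, 33.0]
eef_rot: [[0.054, 0.079, 0.995], [-0.568, -0.818, 0.096], [0.822, -0.57, 0.0]]
force: [-0.4, -0.7, 0.0]
gripper_width: 58.3
```

>>> arm_command(series=[-0.0012,0.0008,0,0,0,0,0.03,-0.0008,0.0006,0,0,0,0,0.03,0,0,0,0,0,0,0.03])

```text
clock: 17.2
eef_pos: [494.0, -329.9, 32.4]
eef_rot: [[0.052, 0.079, 0.995], [-0.565, -0.819, 0.095], [0.823, -0.568, 0.002]]
force: [-1.0, 0.1, 0.1]
gripper_width: 57.9
```

>>> arm_command(series=[0,0,0,0,0,0,0.07,0,0,0,0,0,0,0.094,0,0,0,0,0,0,0.094,0,0,0,0,0,0,0.094])

```text
clock: 17.7
eef_pos: [494.1, -329.9, 32.4]
eef_rot: [[0.052, 0.08, 0.995], [-0.565, -0.819, 0.095], [0.823, -0.568, 0.002]]
force: [0.1, -0.6, -0.4]
gripper_width: 92.8
```

Run:
```python
from h import *
st()
p,d=ctrl.grab_frame("scene");cv2.imwrite("pics/s8.png",cv2.resize(p[130:330,60:340,::-1],(800,571),interpolation=cv2.INTER_CUBIC))
```

```text
t 17.7 tcp [ 494.108 -329.922   32.37 ] grasp [ 492.613 -314.518   43.043] F [ 0.122 -0.57  -0.392] w 92.75914343296272 q [ 31.751  45.496 -45.908 126.165  89.896  86.043 -70.845]
[[ 0.052  0.08   0.995]
 [-0.565 -0.819  0.095]
 [ 0.823 -0.568  0.002]]
```

View pics/s8.png

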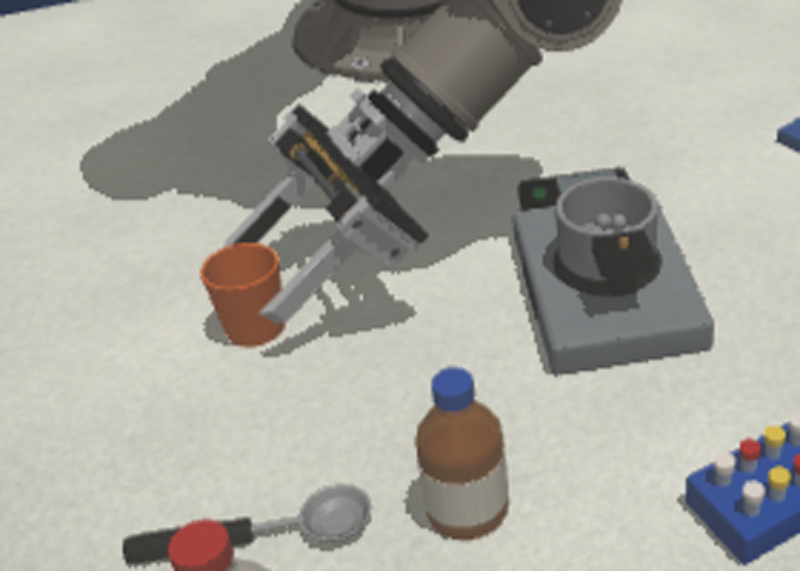

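>>> arm_command(series=[0.012,-0.008,0,0,0,0,0.094,0.03,-0.02,0,0,0,0,0.094,0.04,-0.027,0,0,0,0,0.094,0.04,-0.027,0,0,0,0,0.094,0.03,-0.02,0,0,0,0,0.094])

```text
clock: 18.38
eef_pos: [493.2, -331.3, 221.3]
eef_rot: [[0.057, 0.079, 0.995], [-0.566, -0.819, 0.097], [0.823, -0.569, -0.002]]
force: [0.3, -0.5, -0.2]
gripper_width: 94.2
```

Run:
```python
from kin2 import *
st()
z=np.array([-np.sin(np.radians(16.7)),np.cos(np.radians(16.7)),0]);y=np.array([0,0,-1.]);RA=np.c_[np.cross(y,z),y,z]
for s,R in(("A",RA),("B",np.c_[-RA[:,0],y,-z])):
    plan(R,[500,200,220],18,.094)
    # simulate
    o=ctrl.observe();q=o["joint_positions"];R0=o["eef_rot"];p0=o["eef_pos"];rv=Ro.from_matrix(R0.T@R).as_rotvec();pg=np.array([500,200,220])+18.8*y
    for k in range(1,19):
        q,e,er=ik(R0@Ro.from_rotvec(rv*k/18).as_matrix(),p0+(pg-p0)*k/18,q)
        if k%3==0: print(k,q.round(),e.round(2),er.round(2))
```

```text
t 18.375 tcp [ 493.165 -331.304  221.313] grasp [ 491.685 -315.91   232.003] F [ 0.336 -0.498 -0.193] w 94.21978089049978 q [ 40.904  23.461 -55.218 122.771  75.225  82.365 -48.484]
[[ 0.057  0.079  0.995]
 [-0.566 -0.819  0.097]
 [ 0.823 -0.569 -0.002]]
tot deg 111.47156316821616 mm 531.72870239674
-0.0176, -0.0235, 0.0033, 0.047, -0.089, 0.038, 0.094, -0.0181, -0.0226, 0.0059, 0.047, -0.089, 0.038, 0.094, -0.0183, -0.0216, 0.0086, 0.047, -0.089, 0.038, 0.094, -0.0182, -0.0204, 0.0112, 0.047, -0.089, 0.038, 0.094, -0.0178, -0.0191, 0.0138, 0.047, -0.089, 0.038, 0.094, -0.0172, -0.0177, 0.0162, 0.047, -0.089, 0.038, 0.094, -0.0163, -0.0163, 0.0185, 0.047, -0.089, 0.038, 0.094, -0.0152, -0.0147, 0.0206, 0.047, -0.089, 0.038, 0.094, -0.0138, -0.0132, 0.0226, 0.047, -0.089, 0.038, 0.094, -0.0121, -0.0116, 0.0243, 0.047, -0.089, 0.038, 0.094, -0.0103, -0.01, 0.0258, 0.047, -0.089, 0.038, 0.094, -0.0083, -0.0084, 0.0271, 0.047, -0.089, 0.038, 0.094, -0.0061, -0.0068, 0.0281, 0.047, -0.089, 0.038, 0.094, -0.0038, -0.0052, 0.0288, 0.047, -0.089, 0.038, 0.094, -0.0014, -0.0038, 0.0293, 0.047
[... 1091 characters left out ...]
0.07, 0.045, 0.094, -0.0196, -0.0099, -0.0198, -0.037, 0.07, 0.045, 0.094, -0.0186, -0.0083, -0.0214, -0.037, 0.07, 0.045, 0.094, -0.0173, -0.0066, -0.023, -0.037, 0.07, 0.045, 0.094, -0.0159, -0.005, -0.0244, -0.037, 0.07, 0.045, 0.094, -0.0144, -0.0034, -0.0256, -0.037, 0.07, 0.045, 0.094, -0.0127, -0.0019, -0.0266, -0.037, 0.07, 0.045, 0.094, -0.0108, -0.0003, -0.0275, -0.037, 0.07, 0.045, 0.094
3 [ 36.  25. -58. 116.  62.  88. -58.] 0.0 0.0
6 [ 32.  26. -60. 110.  51.  90. -69.] 0.0 0.0
9 [ 29.  26. -61. 106.  41.  89. -81.] 0.0 0.0
12 [ 27.  25. -62. 103.  33.  84. -94.] 0.0 0.0
15 [  26.   24.  -63.  104.   26.   77. -107.] 0.0 0.0
18 [  24.   21.  -64.  106.   21.   66. -121.] 0.0 0.0
```

>>> arm_command(series=[-0.0175,-0.0235,0.0035,0.047,-0.089,0.038,0.094,-0.018,-0.0225,0.006,0.047,-0.089,0.038,0.094,-0.018,-0.0215,0.0085,0.047,-0.089,0.038,0.094,-0.018,-0.0205,0.011,0.047,-0.089,0.038,0.094,-0.018,-0.019,0.014,0.047,-0.089,0.038,0.094,-0.017,-0.0175,0.016,0.047,-0.089,0.038,0.094,-0.0165,-0.0165,0.0185,0.047,-0.089,0.038,0.094,-0.015,-0.0145,0.0205,0.047,-0.089,0.038,0.094,-0.014,-0.013,0.0225,0.047,-0.089,0.038,0.094])

```text
clock: 19.5
eef_pos: [492.5, -57.3, 221.3]
eef_rot: [[0.806, 0.285, 0.518], [-0.377, -0.427, 0.822], [0.455, -0.858, -0.237]]
force: [0.1, -0.5, -0.7]
gripper_width: 94.1
```

```bash
cat >> h.py <<'E'
def Rdown(yaw):
    a=np.radians(yaw);z=np.array([-np.sin(a),np.cos(a),0]);y=np.array([0,0,-1.]);return np.c_[np.cross(y,z),y,z]
E
python3 - <<'E'
from h import *
st()
plan(Rdown(16.7),[500,230,215],12,.094)
E
```

```text
t 19.5 tcp [492.489 -57.265 221.259] grasp [487.134 -49.238 237.393] F [ 0.105 -0.538 -0.682] w 94.0564845478593 q [ 43.411   3.659 -68.327 123.479  41.332  57.532  12.83 ]
[[ 0.806  0.285  0.518]
 [-0.377 -0.427  0.822]
 [ 0.455 -0.858 -0.237]]
tot deg 54.54538137750675 mm 288.45415901478583
-0.0095, -0.0083, 0.0205, 0.035, -0.065, 0.029, 0.094, -0.0084, -0.0072, 0.0213, 0.035, -0.065, 0.029, 0.094, -0.0072, -0.0062, 0.0221, 0.035, -0.065, 0.029, 0.094, -0.0059, -0.0053, 0.0227, 0.035, -0.065, 0.029, 0.094, -0.0045, -0.0043, 0.0232, 0.035, -0.065, 0.029, 0.094, -0.0031, -0.0034, 0.0236, 0.035, -0.065, 0.029, 0.094, -0.0017, -0.0024, 0.0239, 0.035, -0.065, 0.029, 0.094, -0.0002, -0.0016, 0.024, 0.035, -0.065, 0.029, 0.094, 0.0013, -0.0007, 0.024, 0.035, -0.065, 0.029, 0.094, 0.0028, 0.0001, 0.0239, 0.035, -0.065, 0.029, 0.094, 0.0044, 0.0008, 0.0236, 0.035, -0.065, 0.029, 0.094, 0.0059, 0.0015, 0.0232, 0.035, -0.065, 0.029, 0.094
```

>>> arm_command(series=[-0.0095,-0.0085,0.0205,0.035,-0.065,0.029,0.094,-0.0085,-0.007,0.0215,0.035,-0.065,0.029,0.094,-0.007,-0.006,0.022,0.035,-0.065,0.029,0.094,-0.006,-0.0055,0.0225,0.035,-0.065,0.029,0.094,-0.0045,-0.0045,0.023,0.035,-0.065,0.029,0.094,-0.003,-0.0035,0.0235,0.035,-0.065,0.029,0.094,-0.0015,-0.0025,0.024,0.035,-0.065,0.029,0.094,0,-0.0015,0.024,0.035,-0.065,0.029,0.094,0.0015,-0.0005,0.024,0.035,-0.065,0.029,0.094,0.003,0,0.024,0.035,-0.065,0.029,0.094,0.0045,0.001,0.0235,0.035,-0.065,0.029,0.094,0.006,0.0015,0.023,0.035,-0.065,0.029,0.094])

```text
clock: 21.0
eef_pos: [491.6, 240.8, 203.4]
eef_rot: [[0.944, 0.004, -0.329], [0.329, -0.01, 0.944], [0.001, -1.0, -0.011]]
force: [0.5, 0.2, 0.5]
gripper_width: 93.7
```

Run:
```python
from h import *
st()
plan(Rdown(16.7),[510.8,326,160],6,.094)
c=ctrl.get_calibration("wrist");p,d=ctrl.grab_frame("wrist");cv2.imwrite("pics/w9.png",p[...,::-1]);P=cloud(c,d)
hsv=cv2.cvtColor(p,cv2.COLOR_RGB2HSV);m=(hsv[...,0]>100)&(hsv[...,0]<130)&(hsv[...,1]>90)&(abs(P[...,0]-510)<110)&(abs(P[...,1]-326)<110)&(d>0)
pts=np.argwhere(m)[:,::-1];W=np.array([rayz(c,u,v,15) for u,v in pts]);print(m.sum(),np.median(P[m],0),cv2.minAreaRect(W[:,:2].astype(np.float32)))
o=(hsv[...,0]<14)&(hsv[...,1]>120)&(abs(P[...,0]-560)<60)&(abs(P[...,1]-340)<60)&(d>0)
print(o.sum(),P[o].mean(0) if o.any() else 0)
w=(abs(P[...,2]-49)<5)&(abs(P[...,0]-510)<60)&(abs(P[...,1]-326)<60);print(w.sum(),cv2.minAreaRect(P[w][:,:2].astype(np.float32)),np.median(P[w],0))
p,d=ctrl.grab_frame("top");cv2.imwrite("pics/t9.png",p[...,::-1])
```

```text
t 21.0 tcp [491.558 240.777 203.41 ] grasp [491.48  240.963 222.209] F [0.531 0.247 0.506] w 93.72048872895068 q [ 21.136  24.714 -68.812 104.251  25.368  68.614  53.558]
[[ 0.944  0.004 -0.329]
 [ 0.329 -0.01   0.944]
 [ 0.001 -1.    -0.011]]
tot deg 2.599761707235263 mm 107.25394742213547
0.0077, 0.0102, 0.0125, 0.002, 0.007, 0, 0.094, 0.0076, 0.0103, 0.0125, 0.002, 0.007, 0, 0.094, 0.0075, 0.0103, 0.0125, 0.002, 0.007, 0, 0.094, 0.0074, 0.0103, 0.0126, 0.002, 0.007, 0, 0.094, 0.0073, 0.0103, 0.0126, 0.002, 0.007, 0, 0.094, 0.0072, 0.0103, 0.0126, 0.002, 0.007, 0, 0.094
7700 [488.098 317.141  14.385] ((556.6932983398438, 476.52362060546875), (471.4278564453125, 176.37393188476562), 71.07392883300781)
81 [566.419 347.363  15.174]
1097 ((509.79974365234375, 327.96710205078125), (59.040077209472656, 22.37879753112793), 16.86886978149414) [508.881 326.94   48.148]
```

View pics/w9.png

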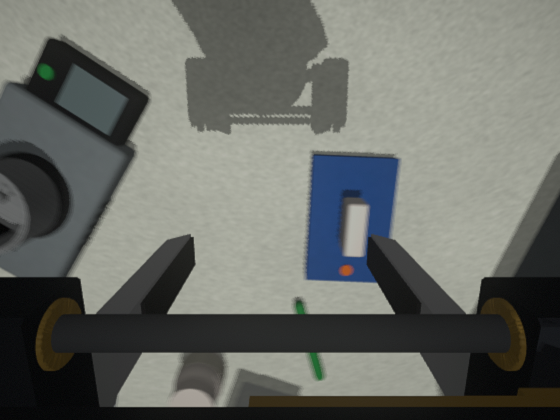

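View pics/t9.png

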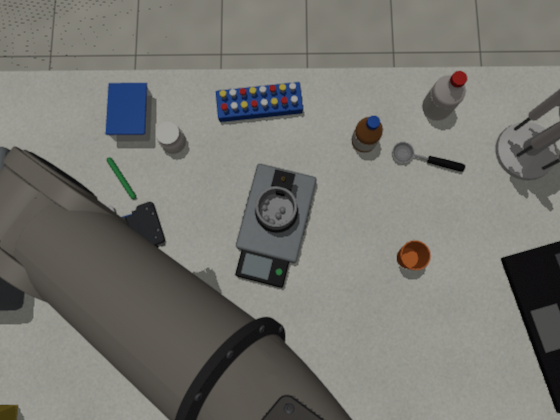

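Run:
```python
from h import *
c=cv2.imread("pics/t9.png");cv2.imwrite("pics/t9c.png",cv2.resize(c[180:240,245:310],(780,720),interpolation=cv2.INTER_CUBIC)[:600])
plan(Rdown(16.8),[509.8,327.4,90],8,.094)
```

```text
tot deg 2.491611663736731 mm 158.33658135058013
0.0057, 0.0164, 0.0095, 0.001, 0.005, 0, 0.094, 0.0056, 0.0164, 0.0095, 0.001, 0.005, 0, 0.094, 0.0056, 0.0164, 0.0095, 0.001, 0.005, 0, 0.094, 0.0055, 0.0164, 0.0096, 0.001, 0.005, 0, 0.094, 0.0055, 0.0164, 0.0096, 0.001, 0.005, 0, 0.094, 0.0054, 0.0165, 0.0096, 0.001, 0.005, 0, 0.094, 0.0054, 0.0165, 0.0096, 0.001, 0.005, 0, 0.094, 0.0053, 0.0165, 0.0096, 0.001, 0.005, 0, 0.094
```

View pics/t9c.png

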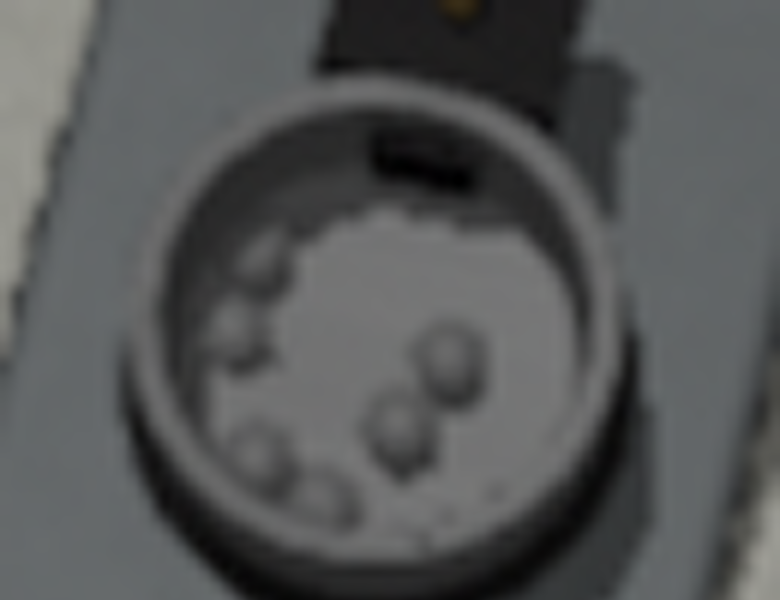

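All six balls are visible in the bowl: (268,265), (238,330), (260,460), (325,500), (400,430) and (450,360). Next is the cover.

>>> arm_command(series=[0.0055,0.0165,0.0095,0.001,0.005,0,0.094,0.0055,0.0165,0.0095,0.001,0.005,0,0.094,0.0055,0.0165,0.0095,0.001,0.005,0,0.094,0.0055,0.0165,0.0095,0.001,0.005,0,0.094,0.0055,0.0165,0.0095,0.001,0.005,0,0.094,0.0055,0.0165,0.0095,0.001,0.005,0,0.094,0.0055,0.0165,0.0095,0.001,0.005,0,0.094,0.0055,0.0165,0.0095,0.001,0.005,0,0.094,0,0,0,0,0,0,0.094])

```text
clock: 22.22
eef_pos: [512.1, 326.7, 68.6]
eef_rot: [[0.959, 0.011, -0.285], [0.285, -0.004, 0.959], [0.009, -1.0, -0.007]]
force: [-0.1, 0.5, 0.5]
gripper_width: 94.0
```

Run:
```python
from h import *
st();plan(Rdown(16.8),[509.8,327.4,39],5,.07)
p,d=ctrl.grab_frame("wrist");cv2.imwrite("pics/w10.png",p[...,::-1])
```

```text
t 22.225 tcp [512.101 326.651  68.614] grasp [511.893 326.734  87.413] F [-0.071  0.467  0.511] w 94.03730567900514 q [  3.523  37.282 -58.163 104.41   37.464  59.519  36.937]
[[ 0.959  0.011 -0.285]
 [ 0.285 -0.004  0.959]
 [ 0.009 -1.    -0.007]]
tot deg 0.7275267945732065 mm 48.47455227392597
-0.0005, 0.0097, 0.0003, 0.001, -0.001, 0.002, 0.07, -0.0005, 0.0097, 0.0003, 0.001, -0.001, 0.002, 0.07, -0.0005, 0.0097, 0.0003, 0.001, -0.001, 0.002, 0.07, -0.0004, 0.0097, 0.0003, 0.001, -0.001, 0.002, 0.07, -0.0004, 0.0097, 0.0003, 0.001, -0.001, 0.002, 0.07
```

View pics/w10.png

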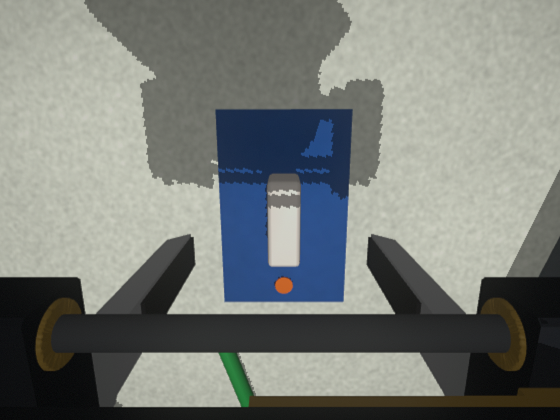

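>>> arm_command(series=[-0.0005,0.01,0,0.001,-0.001,0.002,0.07,-0.0005,0.01,0,0.001,-0.001,0.002,0.07,-0.0005,0.01,0,0.001,-0.001,0.002,0.07,-0.0005,0.01,0,0.001,-0.001,0.002,0.07,0,0.007,0,0.001,-0.001,0.002,0.07,0,0,0,0,0,0,0.07])

```text
clock: 23.02
eef_pos: [511.3, 324.6, 19.6]
eef_rot: [[0.958, 0.001, -0.288], [0.288, -0.002, 0.958], [-0.0, -1.0, -0.002]]
force: [0.3, 0.6, 1.5]
gripper_width: 69.6
```

Run:
```python
from h import *
st();plan(Rdown(16.8),[509.8,327.4,39],1,.07)
```

```text
t 23.025 tcp [511.336 324.579  19.643] grasp [511.323 324.624  38.443] F [0.285 0.556 1.484] w 69.62661904745764 q [  1.989  40.723 -55.587 105.923  40.712  55.89   35.053]
[[ 0.958  0.001 -0.288]
 [ 0.288 -0.002  0.958]
 [-0.    -1.    -0.002]]
tot deg 0.14906928511931108 mm 3.259837046179321
-0.0007, -0.0006, 0.0031, 0.002, -0.001, -0, 0.07
```

>>> arm_command(series=[-0.0007,-0.0006,0.003,0.001,0,0,0.05,0,0,0,0,0,0,0.01,0,0,0,0,0,0,0.01,0,0,0,0,0,0,0.01,0,0,0,0,0,0,0.01,0,0,0,0,0,0,0.01], newtons=55)

```text
clock: 23.78
eef_pos: [510.1, 328.0, 21.3]
eef_rot: [[0.957, 0.002, -0.289], [0.289, -0.001, 0.957], [0.001, -1.0, -0.001]]
force: [-0.6, 1.0, -0.4]
gripper_width: 21.0
```

Run:
```python
from h import *
st()
p,d=ctrl.grab_frame("wrist");cv2.imwrite("pics/w11.png",p[...,::-1])
```

```text
t 23.775 tcp [510.092 328.042  21.307] grasp [510.06  328.053  40.106] F [-0.585  1.026 -0.386] w 20.95742356615688 q [  1.759  40.625 -55.698 105.86   40.623  55.917  34.839]
[[ 0.957  0.002 -0.289]
 [ 0.289 -0.001  0.957]
 [ 0.001 -1.    -0.001]]
```

View pics/w11.png

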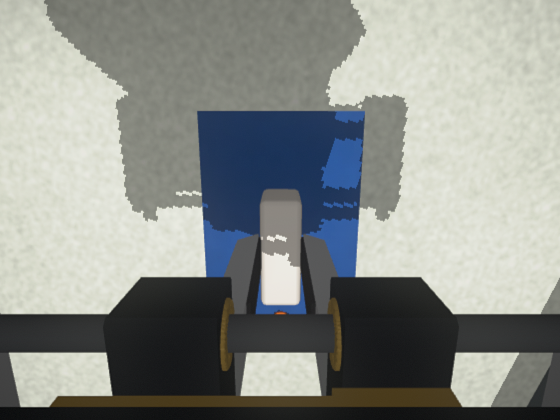

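Run:
```python
from h import *
c=ctrl.get_calibration("wrist");s=ctrl.observe();g=s["eef_pos"]-18.8*s["eef_rot"][:,1];x=s["eef_rot"][:,0];z=s["eef_rot"][:,2]
for n,u,v,h in(("back edge L",198,111.5,15),("back R",364,111.5,15),("grip back",281,189.5,49),("grip front",280.5,304.5,49),("gripL",260.5,250,49),("gripR",301,250,49)):
    w=rayz(c,u,v,h);print(n,(w-g)@x,(w-g)@z)
c=ctrl.get_calibration("scene");p,d=ctrl.grab_frame("scene");cv2.imwrite("pics/s11.png",cv2.resize(p[80:260,250:470,::-1],(792,648))[:600])
plan(s["eef_rot"],g+[0,0,120],6,.01)
```

```text
back edge L -74.14394054078976 -46.93027222312271
back R -74.196073343605 47.72820662515397
grip back -35.71046082637382 0.4358977612272344
grip front 28.496397014375738 0.22386239023314328
gripL -3.2807204967631893 -10.306827407356925
gripR -3.3093701044022557 10.975673757464405
tot deg 0.0058382297257212985 mm 120.02025759589179
0, -0.02, -0, 0, -0, -0, 0.01, 0, -0.02, -0, 0, -0, -0, 0.01, 0, -0.02, -0, 0, -0, -0, 0.01, 0, -0.02, -0, 0, -0, -0, 0.01, 0, -0.02, -0, 0, -0, -0, 0.01, 0, -0.02, -0, 0, -0, -0, 0.01
```

View pics/s11.png

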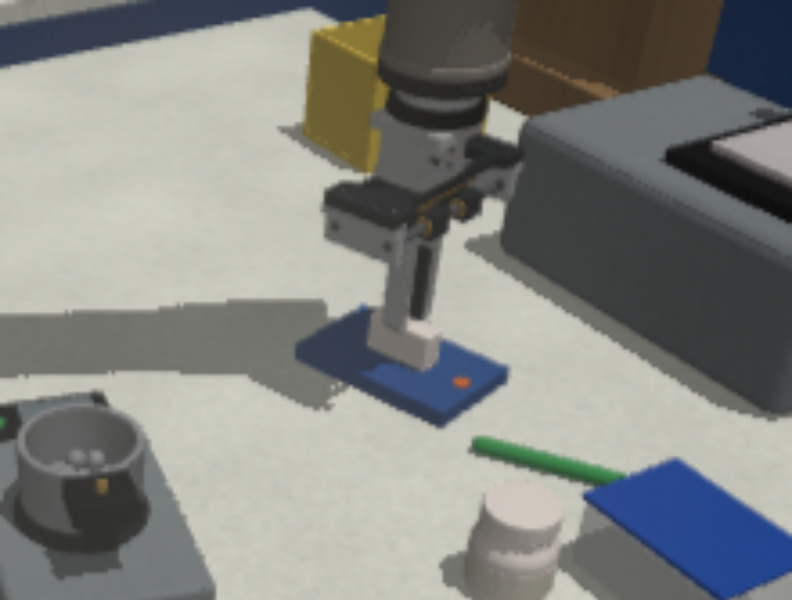

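>>> arm_command(series=[0,-0.01,0,0,0,0,0.01,0,-0.02,0,0,0,0,0.01,0,-0.03,0,0,0,0,0.01,0,-0.03,0,0,0,0,0.01,0,-0.03,0,0,0,0,0.01,0,-0.025,0,0,0,0,0.01])

```text
clock: 24.62
eef_pos: [508.5, 327.9, 175.0]
eef_rot: [[0.957, 0.0, -0.29], [0.29, -0.001, 0.957], [-0.0, -1.0, -0.001]]
force: [-0.1, -0.2, -2.4]
gripper_width: 21.0
```

Run:
```python
from h import *
# refine the mill pose from the unobstructed early top picture
c=ctrl.get_calibration("top")
t9=cv2.imread("pics/top0.png")
print("pin",[rayz(c,u,v,107)[:2].round(1).tolist() for u,v in((282.9,178.5),)])
# mill base corners depth-based
P=cloud(c,np.load("pics/top0.npy"))
m=(P[...,2]>27)&(P[...,2]<42);m[:,:232]=0;m[:,330:]=0;m[:150]=0;m[257:]=0
print(cv2.minAreaRect(P[m][:,:2].astype(np.float32)))
m=(P[...,2]>92)&(P[...,2]<103);m[:,:232]=0;m[:,330:]=0;m[:180]=0;m[250:]=0
W=P[m][:,:2]
from scipy.optimize import least_squares
f=lambda x:(lambda r:np.maximum(0,r-44)+np.maximum(0,38-r))(np.hypot(W[:,0]-x[0],W[:,1]-x[1]))
k=np.hypot(W[:,0]-592,W[:,1]+21)<48;W=W[k];r=least_squares(f,[592,-21]);print("bowl",r.x,r.cost,k.sum())
st()
plan(Rdown(-14.5),[592,-21,185],14,.01)
```

```text
pin [[650.7, -35.3]]
((586.94775390625, -19.75298309326172), (140.77615356445312, 213.31398010253906), 75.5573959350586)
bowl [594.244 -21.391] 18.668819090184705 350
t 24.625 tcp [508.496 327.893 174.981] grasp [508.49  327.917 193.781] F [-0.108 -0.162 -2.35 ] w 20.978865636633483 q [  7.53   31.245 -63.543  99.012  29.933  68.823  42.819]
[[ 0.957  0.    -0.29 ]
 [ 0.29  -0.001  0.957]
 [-0.    -1.    -0.001]]
tot deg 31.360419561610925 mm 358.85433918872707
-0.0015, 0.0007, -0.0256, 0, 0.039, 0, 0.01, -0.0005, 0.0007, -0.0256, 0, 0.039, 0, 0.01, 0.0005, 0.0007, -0.0256, 0, 0.039, 0, 0.01, 0.0015, 0.0007, -0.0256, 0, 0.039, 0, 0.01, 0.0025, 0.0007, -0.0255, 0, 0.039, 0, 0.01, 0.0035, 0.0006, -0.0254, 0, 0.039, 0, 0.01, 0.0045, 0.0006, -0.0252, 0, 0.039, 0, 0.01, 0.0054, 0.0006, -0.025, 0, 0.039, 0, 0.01, 0.0064, 0.0006, -0.0248, 0, 0.039, 0, 0.01, 0.0074, 0.0006, -0.0245, 0, 0.039, 0, 0.01, 0.0083, 0.0006, -0.0242, 0, 0.039, 0, 0.01, 0.0093, 0.0006, -0.0239, 0, 0.039, 0, 0.01, 0.0102, 0.0006, -0.0235, 0, 0.039, 0, 0.01, 0.0111, 0.0006, -0.0231, 0, 0.039, 0, 0.01
```

>>> arm_command(series=[-0.0015,0.0005,-0.0255,0,0.039,0,0.01,-0.0005,0.0005,-0.0255,0,0.039,0,0.01,0.0005,0.0005,-0.0255,0,0.039,0,0.01,0.0015,0.0005,-0.0255,0,0.039,0,0.01,0.0025,0.0005,-0.0255,0,0.039,0,0.01,0.0035,0.0005,-0.0255,0,0.039,0,0.01])

```text
clock: 25.38
eef_pos: [544.2, 178.6, 182.9]
eef_rot: [[0.998, 0.008, -0.059], [0.059, 0.002, 0.998], [0.008, -1.0, 0.001]]
force: [0.0, 0.0, -2.3]
gripper_width: 20.7
```

Run:
```python
from h import *
st()
p,d=ctrl.grab_frame("wrist");cv2.imwrite("pics/w12.png",p[...,::-1]);np.save("pics/w12.npy",d)
c=ctrl.get_calibration("wrist");import pickle;pickle.dump(c,open("pics/w12.pkl","wb"))
s=cv2.imread("pics/scene0.png");cv2.imwrite("pics/s0c.png",cv2.resize(s[180:265,230:315],(600,600),interpolation=cv2.INTER_CUBIC))
```

```text
t 25.375 tcp [544.236 178.631 182.899] grasp [544.081 178.596 201.699] F [ 0.037  0.041 -2.252] w 20.743276702443232 q [ 23.926  26.076 -62.59  103.063  25.498  66.011  46.547]
[[ 0.998  0.008 -0.059]
 [ 0.059  0.002  0.998]
 [ 0.008 -1.     0.001]]
```

View pics/w12.png

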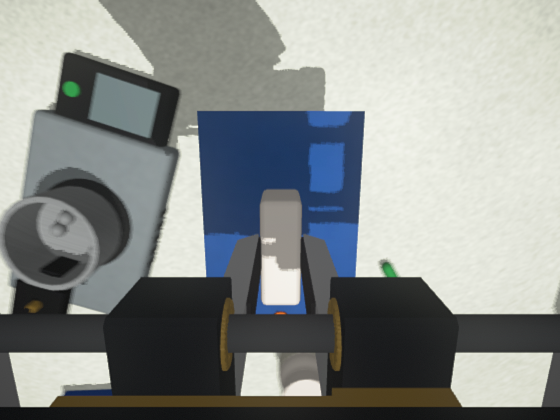

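View pics/s0c.png

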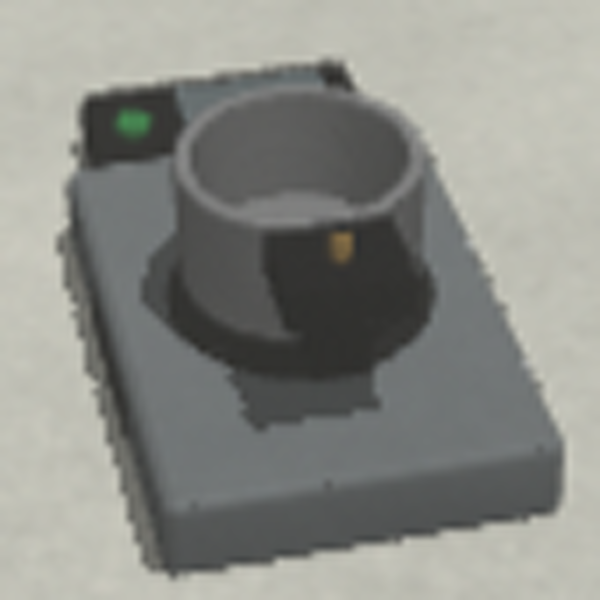

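Run:
```python
from h import *
import pickle
c=pickle.load(open("pics/w12.pkl","rb"));d=np.load("pics/w12.npy");p=cv2.imread("pics/w12.png")
P=cloud(c,d);m=(P[...,2]>90)&(P[...,2]<104)&(np.hypot(P[...,0]-592,P[...,1]+21)<52)
W=P[m];print(m.sum(),np.median(W[:,2]))
from scipy.optimize import least_squares
f=lambda x:(lambda r:np.maximum(0,r-44)+np.maximum(0,38-r))(np.hypot(W[:,0]-x[0],W[:,1]-x[1]))
r=least_squares(f,[592,-21],loss="soft_l1");print("bowl wrist",r.x,r.cost)
print(rayz(c,50,243,97))
cs=ctrl.get_calibration("scene");print("pin scene",rayz(cs,278.3,213.6,107))
cv2.imwrite("pics/w12c.png",cv2.resize(p[180:330,0:130],(693,800),interpolation=cv2.INTER_CUBIC)[200:])
print(P[300:312:3,24:42:3,2].round())
```

```text
3024 96.03129071971495
bowl wrist [594.882 -23.566] 591.9633648211668
[591.625 -22.661  97.   ]
pin scene [655.877 -35.981 107.   ]
[[ 97.  97.  97.  96.  97.  97.]
 [ 98.  97.  97.  97. 100.  99.]
 [ 97.  97. 105. 103. 104. 102.]
 [ 97.  98.  97. 107. 104. 103.]]
```

View pics/w12c.png

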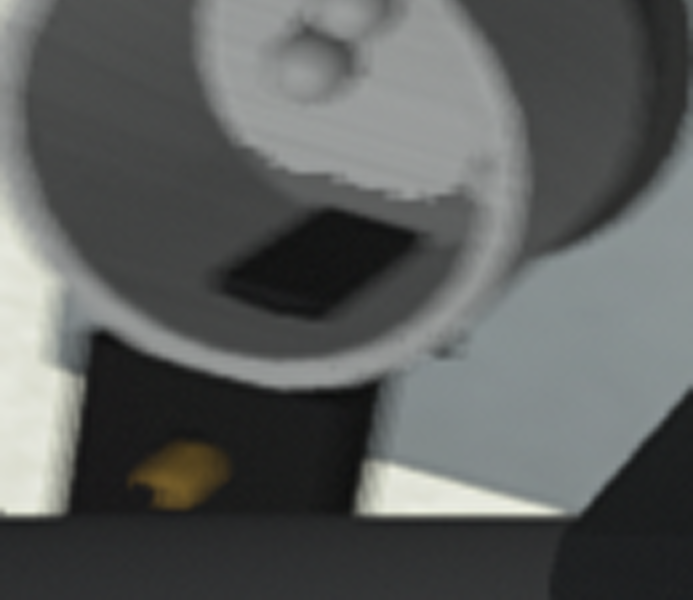

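Run:
```python
from h import *
import pickle
c=pickle.load(open("pics/w12.pkl","rb"))
print(rayz(c,28.1,308.9,107),rayz(c,38.5,305.3,97))
st();plan(Rdown(-14.5),[593.2,-21.5,180],9,.01)
```

```text
[650.648 -41.922 107.   ] [652.867 -39.731  97.   ]
t 25.425 tcp [545.403 174.94  182.601] grasp [545.249 174.939 201.401] F [ 3.262 -3.778 -1.969] w 21.178119520534032 q [ 24.13   26.046 -62.422 103.061  25.512  66.027  46.589]
[[ 0.999  0.008 -0.054]
 [ 0.054  0.     0.999]
 [ 0.008 -1.    -0.   ]]
tot deg 17.602817809056777 mm 203.3008687722186
0.0041, 0.0024, -0.0221, -0, 0.034, 0.001, 0.01, 0.0049, 0.0024, -0.0219, -0, 0.034, 0.001, 0.01, 0.0056, 0.0024, -0.0217, -0, 0.034, 0.001, 0.01, 0.0063, 0.0024, -0.0215, -0, 0.034, 0.001, 0.01, 0.0071, 0.0024, -0.0213, -0, 0.034, 0.001, 0.01, 0.0078, 0.0024, -0.0211, -0, 0.034, 0.001, 0.01, 0.0085, 0.0024, -0.0208, -0, 0.034, 0.001, 0.01, 0.0092, 0.0024, -0.0205, -0, 0.034, 0.001, 0.01, 0.0099, 0.0024, -0.0202, -0, 0.034, 0.001, 0.01
```

>>> arm_command(series=[0.004,0.0025,-0.022,0,0.034,0.001,0.01,0.005,0.0025,-0.022,0,0.034,0.001,0.01,0.0055,0.0025,-0.0215,0,0.034,0.001,0.01,0.0065,0.0025,-0.0215,0,0.034,0.001,0.01,0.007,0.0025,-0.0215,0,0.034,0.001,0.01,0.008,0.0025,-0.021,0,0.034,0.001,0.01,0.0085,0.0025,-0.021,0,0.034,0.001,0.01,0.009,0.0025,-0.0205,0,0.034,0.001,0.01,0,0,0,0,0,0,0.01])

```text
clock: 26.55
eef_pos: [589.4, -11.2, 164.5]
eef_rot: [[0.972, 0.001, 0.233], [-0.233, 0.001, 0.972], [0.001, -1.0, 0.001]]
force: [-0.7, 1.8, -2.3]
gripper_width: 20.9
```

Run:
```python
from h import *
st();plan(Rdown(-14.5),[593.2,-21,154],4,.01)
p,d=ctrl.grab_frame("top");cv2.imwrite("pics/t13.png",cv2.resize(p[130:280,180:380,::-1],(800,600),interpolation=cv2.INTER_CUBIC))
```

```text
t 26.55 tcp [589.385 -11.199 164.483] grasp [589.358 -11.218 183.283] F [-0.656  1.758 -2.331] w 20.856738080380875 q [ 37.989  26.962 -56.242 101.921  24.668  64.391  50.164]
[[ 0.972  0.001  0.233]
 [-0.233  0.001  0.972]
 [ 0.001 -1.     0.001]]
tot deg 1.0037186342056719 mm 31.115005697117315
0.0015, 0.0073, -0.0022, -0, 0.004, 0, 0.01, 0.0015, 0.0073, -0.0022, -0, 0.004, 0, 0.01, 0.0015, 0.0073, -0.0022, -0, 0.004, 0, 0.01, 0.0015, 0.0073, -0.0021, -0, 0.004, 0, 0.01
```

View pics/t13.png

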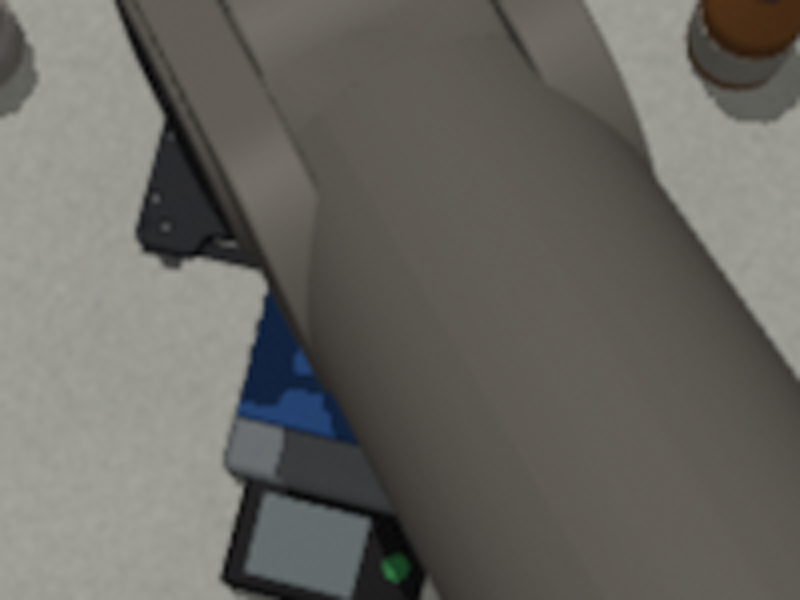

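>>> arm_command(series=[0.0015,0.008,-0.003,0,0.004,0,0.01,0.0015,0.008,-0.0025,0,0.004,0,0.01,0.0015,0.008,-0.0025,0,0.004,0,0.01,0.0015,0.006,-0.0025,0,0.004,0,0.01,0,0,0,0,0,0,0.01])

```text
clock: 27.22
eef_pos: [592.4, -20.4, 132.2]
eef_rot: [[0.969, 0.001, 0.245], [-0.245, 0.002, 0.969], [0.001, -1.0, 0.002]]
force: [-0.3, -0.2, -2.8]
gripper_width: 20.9
```

Run:
```python
from h import *
st();plan(Rdown(-14.5),[593.2,-21,151],1,.01)
p,d=ctrl.grab_frame("scene");cv2.imwrite("pics/s14.png",cv2.resize(p[140:270,210:340,::-1],(600,600),interpolation=cv2.INTER_CUBIC))
```

```text
t 27.225 tcp [592.429 -20.427 132.182] grasp [592.408 -20.468 150.982] F [-0.289 -0.17  -2.797] w 20.861634657405904 q [ 37.408  29.108 -54.651 103.298  26.707  61.535  48.83 ]
[[ 0.969  0.001  0.245]
 [-0.245  0.002  0.969]
 [ 0.001 -1.     0.002]]
tot deg 0.3261516096559979 mm 0.9601238352375925
0.0009, -0, -0.0004, -0.002, 0.005, 0.001, 0.01
```

View pics/s14.png

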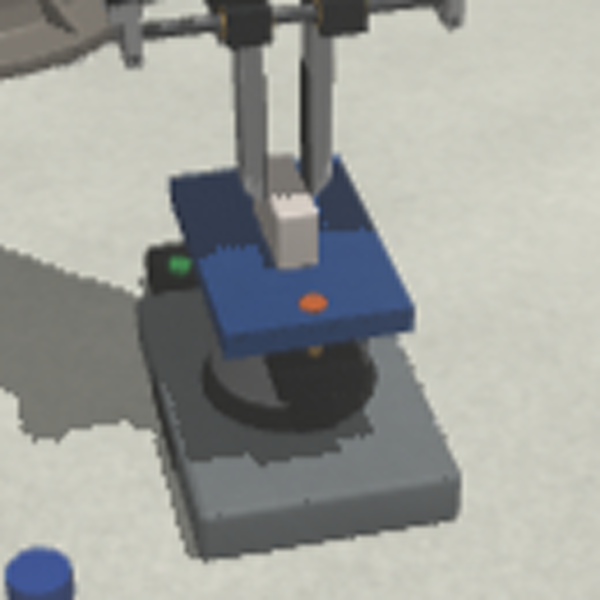

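Run:
```python
from h import *
c=ctrl.get_calibration("scene");x=np.array([.968,-.25,0]);y=np.array([.25,.968,0])
d=rayz(c,277.8,205.4,125.9)
for n,u,v,z in(("tip",278.3,213.4,106.5),("tipz104",278.3,213.8,104)):
    w=rayz(c,u,v,z);print(n,w,"pin-dot along cover x,y",(w-d)@x,(w-d)@y)
print("dot",d, "expected from grasp", np.array([592.4,-20.5])+60*x[:2])
```

```text
tip [654.609 -35.299 106.5  ] pin-dot along cover x,y 4.683313568011613 0.026487374487742306
tipz104 [653.019 -34.444 104.   ] pin-dot along cover x,y 2.929862003431164 0.45651867440030036
dot [650.067 -34.153 125.9  ] expected from grasp [650.48 -35.5 ]
```

>>> arm_command(series=[0.002,0,0,0,0.003,0,0.01,0,0.003,0,0,0,0,0.01,0,0.003,0,0,0,0,0.01,0,0.003,0,0,0,0,0.01,0,0,0,0,0,0,0.01])

```text
clock: 27.9
eef_pos: [594.9, -20.4, 123.5]
eef_rot: [[0.969, 0.002, 0.248], [-0.248, 0.002, 0.969], [0.002, -1.0, 0.003]]
force: [-0.2, 0.6, -3.4]
gripper_width: 20.9
```

Run:
```python
from h import *
st()
p,d=ctrl.grab_frame("scene");cv2.imwrite("pics/s15.png",cv2.resize(p[140:270,210:340,::-1],(600,600),interpolation=cv2.INTER_CUBIC))
```

```text
t 27.9 tcp [594.9   -20.425 123.483] grasp [594.855 -20.465 142.283] F [-0.167  0.637 -3.393] w 20.867982743483797 q [ 36.917  29.796 -54.163 103.495  27.385  60.784  48.208]
[[ 0.969  0.002  0.248]
 [-0.248  0.002  0.969]
 [ 0.002 -1.     0.003]]
```

View pics/s15.png

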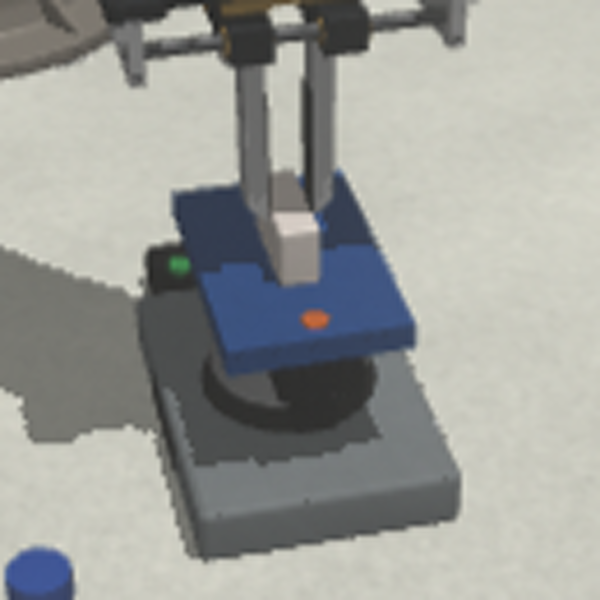

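>>> arm_command(series=[0,0.003,0,0,0,0,0.01,0,0.002,0,0,0,0,0.01,0,0,0,0,0,0,0.01])

```text
clock: 28.32
eef_pos: [595.1, -20.2, 118.5]
eef_rot: [[0.969, 0.003, 0.248], [-0.248, 0.002, 0.969], [0.002, -1.0, 0.003]]
force: [-1.1, 0.2, -1.0]
gripper_width: 21.2
```

>>> arm_command(series=[0,0.003,0,0,0,0,0.01,0,0.003,0,0,0,0,0.01,0,0.002,0,0,0,0,0.01,0,0,0,0,0,0,0.01], newtons=60)

```text
clock: 28.82
eef_pos: [595.2, -20.2, 112.1]
eef_rot: [[0.969, 0.003, 0.248], [-0.248, 0.001, 0.969], [0.003, -1.0, 0.001]]
force: [-6.2, -0.6, 10.9]
gripper_width: 20.5
```

Run:
```python
from h import *
st()
```

```text
t 28.825 tcp [595.189 -20.181 112.052] grasp [595.129 -20.192 130.852] F [-6.152 -0.561 10.876] w 20.537925324559417 q [ 36.393  30.488 -53.636 104.074  28.244  59.732  47.477]
[[ 0.969  0.003  0.248]
 [-0.248  0.001  0.969]
 [ 0.003 -1.     0.001]]
```

>>> arm_command(series=[-0.001,0.001,0,0,0,0,0.01,-0.001,0.002,0,0,0,0,0.01,0,0.002,0,0,0,0,0.01,0,0,0,0,0,0,0.01])

```text
clock: 29.32
eef_pos: [595.3, -20.3, 110.9]
eef_rot: [[0.968, 0.008, 0.249], [-0.249, -0.002, 0.969], [0.008, -1.0, -0.0]]
force: [-7.9, -0.5, 12.2]
gripper_width: 20.8
```

Run:
```python
from h import *
st()
p,d=ctrl.grab_frame("scene");cv2.imwrite("pics/s16.png",cv2.resize(p[140:270,210:340,::-1],(600,600),interpolation=cv2.INTER_CUBIC))
st()
```

```text
t 29.325 tcp [595.328 -20.264 110.891] grasp [595.183 -20.218 129.69 ] F [-7.852 -0.513 12.216] w 20.825305450649683 q [ 36.285  30.381 -53.539 104.345  28.502  59.352  47.157]
[[ 0.968  0.008  0.249]
 [-0.249 -0.002  0.969]
 [ 0.008 -1.    -0.   ]]
t 29.375 tcp [595.318 -20.215 110.921] grasp [595.173 -20.169 129.721] F [-7.103 -1.27  12.05 ] w 20.66599238589228 q [ 36.283  30.379 -53.542 104.344  28.5    59.355  47.16 ]
[[ 0.969  0.008  0.249]
 [-0.249 -0.002  0.969]
 [ 0.008 -1.    -0.   ]]
```

View pics/s16.png

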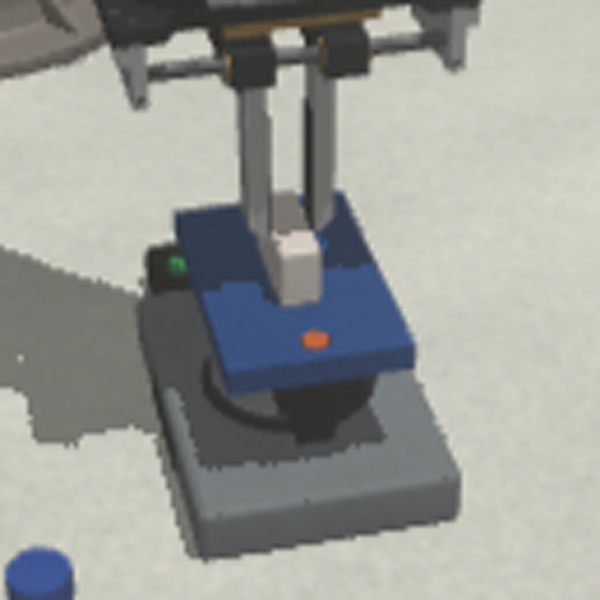

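```bash
cat > cov.py <<'E'
from h import *
def cover(n="scene"):
    c=ctrl.get_calibration(n);p,d=ctrl.grab_frame(n);P=cloud(c,d);hsv=cv2.cvtColor(p,cv2.COLOR_RGB2HSV)
    m=(hsv[...,0]>100)&(hsv[...,0]<130)&(hsv[...,1]>90)&(np.hypot(P[...,0]-595,P[...,1]+20)<110)&(d>0)&(P[...,2]>85)
    m=cv2.erode(m.astype(np.uint8),np.ones((3,3)))>0
    W=P[m];W=W[abs(W[:,2]-np.median(W[:,2]))<4]
    A=np.c_[W[:,:2]-[595,-20],np.ones(len(W))];x=np.linalg.lstsq(A,W[:,2],rcond=None)[0]
    b=P[(abs(P[...,0]-480)<30)&(abs(P[...,1]+100)<30)&(d>0)]
    b2=(abs(P[...,2]-35)<8)&(np.hypot(P[...,0]-680,P[...,1]+65)<15)
    o=(hsv[...,0]<14)&(hsv[...,1]>130)&(np.hypot(P[...,0]-652,P[...,1]+35)<20)&(d>0)
    print(n,len(W),"plane slope x,y, z",x,"base top z",np.median(P[b2][:,2]) if b2.any() else None,b2.sum(),"dot",P[o].mean(0) if o.any() else None, np.argwhere(o).mean(0) if o.any() else None)
E
python3 - <<'E'
from cov import *
cover();st()
E
```

```text
scene 550 plane slope x,y, z [ -0.016   0.003 106.014] base top z 34.020311785652666 89 dot [653.244 -35.728 106.705] [213.071 277.857]
t 29.425 tcp [595.315 -20.259 110.837] grasp [595.17  -20.213 129.636] F [-6.83  -0.971 12.147] w 21.01313738337358 q [ 36.283  30.383 -53.536 104.349  28.504  59.345  47.158]
[[ 0.969  0.008  0.249]
 [-0.249 -0.002  0.969]
 [ 0.008 -1.    -0.   ]]
```

>>> arm_command(series=[-0.003,0.004,0,0,0,0,0.01,-0.003,0.004,0,0,0,0,0.01])

```text
clock: 29.68
eef_pos: [595.7, -20.3, 109.9]
eef_rot: [[0.968, 0.02, 0.251], [-0.251, -0.007, 0.968], [0.021, -1.0, -0.002]]
force: [-12.0, -9.0, 63.4]
gripper_width: 20.9
```

Run:
```python
from cov import *
st();cover();st()
```

```text
t 29.675 tcp [595.663 -20.255 109.919] grasp [595.294 -20.123 128.715] F [-11.973  -9.     63.412] w 20.924738331117595 q [ 36.262  30.017 -53.495 104.956  28.932  58.475  46.585]
[[ 0.968  0.02   0.251]
 [-0.251 -0.007  0.968]
 [ 0.021 -1.    -0.002]]
scene 560 plane slope x,y, z [ -0.016   0.002 105.174] base top z 34.46287251728282 91 dot [652.965 -35.375 105.456] [213.4   277.933]
t 29.725 tcp [595.618 -20.244 109.989] grasp [595.241 -20.107 128.784] F [-8.501 -8.633 50.548] w 21.31125587798805 q [ 36.261  29.993 -53.499 104.979  28.944  58.455  46.571]
[[ 0.968  0.02   0.251]
 [-0.251 -0.007  0.968]
 [ 0.021 -1.    -0.002]]
```

>>> arm_command(series=[0,0.001,0,0,0,0,0.01,0,0.001,0,0,0,0,0.01])

```text
clock: 29.98
eef_pos: [595.7, -20.4, 110.5]
eef_rot: [[0.968, 0.021, 0.251], [-0.251, -0.009, 0.968], [0.023, -1.0, -0.004]]
force: [-8.7, -0.5, 12.7]
gripper_width: 20.7
```

Run:
```python
from cov import *
st();cover();st();plan(Rdown(-14.5),ctrl.observe()["eef_pos"]-18.8*ctrl.observe()["eef_rot"][:,1],1,.01)
```

```text
t 29.975 tcp [595.742 -20.432 110.45 ] grasp [595.346 -20.254 129.245] F [-8.72  -0.508 12.73 ] w 20.73926461241942 q [ 36.163  29.896 -53.421 104.998  28.99   58.454  46.478]
[[ 0.968  0.021  0.251]
 [-0.251 -0.009  0.968]
 [ 0.023 -1.    -0.004]]
scene 559 plane slope x,y, z [ -0.013   0.005 105.293] base top z 34.27537861241602 84 dot [653.316 -35.562 105.753] [213.4   277.933]
t 30.025 tcp [595.757 -20.407 110.412] grasp [595.36  -20.229 129.207] F [-7.737 -1.034 12.605] w 20.667272521773555 q [ 36.159  29.9   -53.421 104.999  28.997  58.451  46.473]
[[ 0.968  0.021  0.251]
 [-0.251 -0.01   0.968]
 [ 0.023 -1.    -0.004]]
tot deg 1.3261803867463176 mm 0.4348507739183014
-0.0004, -0, 0.0001, 0.004, -0.001, 0.023, 0.01
```

>>> arm_command(series=[0,0.002,0,0,0,0.004,0.01,0,0.002,0,0,0,0.004,0.01])

```text
clock: 30.28
eef_pos: [595.8, -20.4, 110.1]
eef_rot: [[0.968, 0.014, 0.252], [-0.251, -0.01, 0.968], [0.016, -1.0, -0.007]]
force: [-19.5, -3.5, 42.2]
gripper_width: 21.0
```

Run:
```python
from cov import *
st();cover()
p,d=ctrl.grab_frame("scene");cv2.imwrite("pics/s20.png",p[...,::-1]);st()
for i in range(4): ctrl.grab_frame("top")
cover();st()
```

```text
t 30.275 tcp [595.78  -20.398 110.088] grasp [595.523 -20.201 128.885] F [-19.533  -3.52   42.153] w 20.99780056711702 q [ 35.934  30.172 -53.327 104.643  28.976  59.005  46.47 ]
[[ 0.968  0.014  0.252]
 [-0.251 -0.01   0.968]
 [ 0.016 -1.    -0.007]]
scene 535 plane slope x,y, z [ -0.009   0.003 104.951] base top z 34.07688996401376 91 dot [653.555 -35.892 105.737] [213.5   277.857]
t 30.375 tcp [595.75  -20.419 110.09 ] grasp [595.495 -20.22  128.887] F [-17.851  -3.183  38.368] w 20.99719091028441 q [ 35.933  30.173 -53.326 104.642  28.978  59.013  46.471]
[[ 0.968  0.014  0.252]
 [-0.251 -0.011  0.968]
 [ 0.016 -1.    -0.007]]
scene 553 plane slope x,y, z [ -0.015   0.004 105.216] base top z 34.81757045529011 90 dot [653.115 -35.657 105.365] [213.5   277.857]
t 30.625 tcp [595.739 -20.413 110.084] grasp [595.48  -20.215 128.881] F [-17.221  -2.358  37.461] w 20.905154436394945 q [ 35.938  30.164 -53.327 104.654  28.977  58.995  46.473]
[[ 0.968  0.014  0.252]
 [-0.251 -0.011  0.968]
 [ 0.016 -1.    -0.007]]
```

View pics/s20.png

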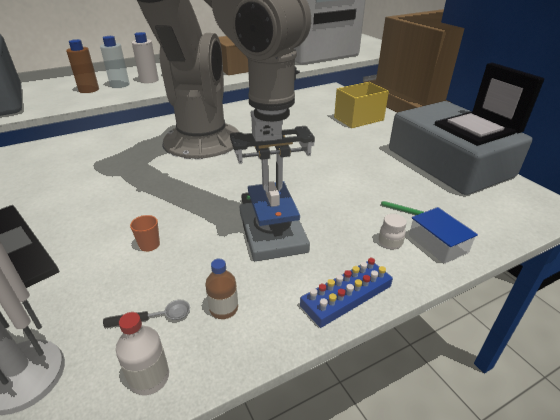

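```bash
python3 -c "
from h import *
st();print(ctrl.hand_in());st()"
```

```text
t 30.625 tcp [595.739 -20.413 110.084] grasp [595.48  -20.215 128.881] F [-17.221  -2.358  37.461] w 20.905154436394945 q [ 35.938  30.164 -53.327 104.654  28.977  58.995  46.473]
[[ 0.968  0.014  0.252]
 [-0.251 -0.011  0.968]
 [ 0.016 -1.    -0.007]]
the job is handed in; nothing more can be done
None
the job is handed in; nothing more can be done
```

I carried out every step and handed the job in at about 30.6 s. It reports no verdict, so I can't say it was accepted.

- **Balls:** I poured the balls from a side grip on the cup. A picture taken before the cover went on showed all six in the bowl.
- **Cup:** It is back upright near its starting place, and the last scene picture still showed it standing.
- **Cover:** The cover went over the bowl and past the 10 mm pin with no sign of contact until it reached the rim, so the pin is in the socket; no sliding search was needed.
- **Pressing down:** From first rim contact the tool went down about 8.4 mm, then did not move between about 63 N and 37 N, so the holder is on its stop. I left it pressed at about 37 N with the fingers closed on the grip (20.9 mm opening).
- **Bystanders:** In the last picture the bottle, jar, spoon and marker were where they started.

**Checks that were less clean:**
- A sideways force of about 17 N remained, and sliding the cover a few mm towards the robot did not remove it.
- The tool was tilted about 0.9°, and the cover's top measured about 0.6–0.9° off level. That is within the 3.4° limit.
- The camera put the cover's top about 1–2 mm above its nominal pressed height. That is about the calibration error, but it is not an independent proof of full travel.
- One push briefly peaked at 63 N at the wrist. This is below the 120 N limit, and the load was on the fingers rather than the gripper's body.

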